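Unclamp the sounding blocks and lay each on its rest

ROBOT

A 6-joint arm with a two-finger parallel gripper is mounted at the origin on the work surface. World frame = base frame: x ahead of the robot, y to its left, z up, the work surface at z = 0. Lengths are in mm, angles in rad, forces in N, time in s.
With the tool pointing down it reaches from about 325 to 750 mm from the base axis. Payload 7.6 kg.
Tool frame: the origin (TCP) lies on the centre line of the jaws, within the pads' length; the fingertips stand 22 mm ahead of it and the grasp point (between the pads) lies 3 mm ahead of it; z points along the fingers, x is the direction in which the jaws open and shut, and the axes are right-handed (so a half turn about z gives the same grasp; the last joint's range is limited). The gripper opens to 85 mm and grips with 20 to 120 N. Pads are 22 mm wide; open, the fingers measure 114 mm over their backs; the gripper's body (76 mm by 85 mm) begins 54 mm behind the grasp point. The pads swing forward as they close: fully open they stand 13 mm farther back than shut.
Start: joints at [1.172, 0.052, 1.401, -0, 1.689, -0.07], TCP at [169.51, 496.9, 253.323] pointing down, gripper open.
Joint ranges: [-2.9, 2.9], [-0.91, 2.17], [0.12, 2.37], [-1.06, 4.2], [0.26, 2.73], [-2.93, 2.93]. Speed limits (rad/s): [2.57, 2.57, 3.01, 3.14, 3.14, 3.14].

INTERFACE

Orientations are given as a rotation vector (axis times angle).
In Python, from bench import robot gives the robot as it stands.
- The arm moves only by the tool carry_out, never from a script. Its argument "rows" is a list that holds one entry, the list of rows, each a list of 7 numbers: the shift along the tool's x, y, z in m, then the turn, a rotation vector about the tool's x, y, z in rad, then the finger opening in m, from 0 to 0.0854. A call has 1 to 8 rows; each row shifts and turns the commanded pose from where the row before left it, along the tool's axes as they then stand; what a row does not reach is not made up. A row lasts 1/8 s, in which the tool goes at most 62.5 mm and 10.7 degrees, less where a joint would pass 70% of its speed; a pose out of reach is approached as far as the arm can. A call is refused whole if a number of a shift passes 0.0625 or a number of a turn 0.188, either way. A call with a gripper value outside its range is refused whole. The fingers move at their own pace and stop on an object; "newtons" is the grip in N (left out, the last holds). Time passes only in rows, so rows that do not move let the fingers close. It gives the time, the measured TCP pose, the force and the opening at its end, in the units of the state.
- robot.get_obs(): the state, without advancing time (a new reading comes with each control period).
- robot.read_camera(name): name is "scene" or "top" or "wrist"; returns a dict with "color" (400x640x3 uint8, red, green, blue), "range_z" (400x640 float32, mm along the optical axis (not along the pixel's ray), 0 where there is no reading), "mtx" (3x3 intrinsics, pixels), "world_from_camera" (4x4, takes a point from camera to world coordinates). Camera axes: x right, y up, looking along -z (the intrinsics and any distortion apply to the point x, -y, -z); pixel columns grow to the right and rows downward; lengths in mm; the calibration is good to about 2 mm. The wrist camera is an equidistant fisheye: a pixel r from the principal point sees the ray r / f radians off the axis. A picture is of the moment at which its call begins.
- robot.sign_off(): hands the job in, once; it reports no verdict.
The state is a dict: "time_s": time; "q": joint angles; "dq": joint speeds; "joint_torque": joint torques, N m; "position": TCP position; "tool_rot": TCP orientation; "contact_force": force on the tool from outside, world axes, zero at the start; "ft_torque": the same for the moment, N m; "grip_width": opening from 0.0 (shut) to 1.0 (fully open).
Only numpy, scipy, OpenCV 4.12 (cv2) and the standard library are available. Lean on these libraries where they do the work, as an engineer would, in place of code of your own. Each camera call takes 0.05 s, during which the arm holds its last target. There are 200 camera calls.

TASK

The three sounding blocks are stacked under the toggle clamp of the jig. Before moving any block, flip the clamp arm up and right over past upright so that it falls back open; then take the stack apart from the top and lay each block flat in the middle of the felt rest of its own outline, the brass disc on the round rest, the stone slab on the square one and the wooden bar along the long one, lined up with their rests. Set them down, do not drop them, and leave the microphone and the clay bowl where they stand.

Things in the scene. Friction and masses are not known exactly. Their poses are not given: they have to be found in the camera images.
- clamp (a joint): toggle clamp arm, rad: 0 closed (steel arm level, rubber foot 1 mm above the disc), 1.57 upright, 2.9 open stop. Held by its weight: let go below 0.9 it falls closed, beyond 1.4 it falls open and stays, then under 105 mm high. It stands on the jig, a fixed 10 mm plywood board under the stack. Its post, 74 mm high, 29 mm wide along the hinge, stands 68 to 92 mm from the stack's middle.
- clamp_handle (a point): grip point on the clamp's black round handle, 16 mm thick, end 10 mm further out; pinch it from above along y, it pivots in the grasp. Axes turn with the arm: y along the hinge; when closed z is up, x level from stack to post. In them the hinge is at (38.6, 0, -46.0) mm: 60 mm away, 78 mm in x from the stack's middle, 68 mm above the table. To open, the handle swings over about it towards +x.
- disc: brass disc, 50 mm diameter, 14 mm thick, about 0.22 kg; top of the stack. Origin at the centre of its underside, z up.
- slab: square grey stone slab, 60 x 60 x 16 mm, about 0.15 kg; middle of the stack. Origin at the centre of its underside, x and y along its sides, z up.
- bar: dark wooden bar, 62 mm (its x) x 150 mm (its y) x 18 mm, about 0.14 kg; bottom of the stack, lying on the 10 mm board of the jig with its length along the clamp's hinge. Origin at the centre of its underside, z up.
- rest_round: fixed round rest, plywood with a grey felt top, 80 mm diameter, flat top 14 mm above the table. Origin at the centre of its underside.
- rest_square: fixed square rest, plywood with a grey felt top, 90 x 90 mm, flat top 14 mm above the table. Origin at the centre of its underside, x and y along its sides.
- rest_long: fixed long rest, plywood with a grey felt top, 84 mm (its x) x 180 mm (its y), flat top 14 mm above the table. Origin at the centre of its underside.
- mic: bystander: small silver microphone lying level on a desk stand with a round 90 mm base, 125 mm tall, beyond the work; loose. Origin at the centre of its underside.
- bowl: bystander: brown clay bowl, 96 mm across, 45 mm high, beyond the work, to the left; loose. Origin at the centre of its underside.
Things that resemble listed ones, but are neither listed nor needed, are in the scene too. Of the things shaped like the disc, the brass one is meant.

How it is judged:
By the outcome, as a careful person would: the job done as asked, in the order asked, and still so for the second after the job is handed in, with the robot touching nothing.
It also fails if it takes over 115 s, if anything falls off the work surface, if the arm or the gripper's body presses on something with over 40 N, if the wrist force passes 120 N, or if a joint passes its speed limit or range.

## Working session

There is one attempt and no reset: what is moved stays moved. The work goes in short steps, Python scripts to look and compute and a tool call to move; the robot and the scene stay as the last step left them, time stands still between calls to the robot, and variables do not carry over. Pictures are saved under pics/ and viewed, about 12 in all and at most 16, crops included, and the job is handed in when it is done.

Besides the shell and the picture viewer there is one more tool, called as a command line: name --argument value ..., lists and objects as JSON in quotes. carry_out: Moves the arm, as the interface text tells. Its arguments: {"type":"object","properties":{"rows":{"type":"array"},"newtons":{"type":"number"}},"required":["rows"]}

```bash
ls; mkdir -p pics; python3 - <<'E'
from bench import robot
import cv2,numpy as np
o=robot.get_obs();print(o['time_s'],o['position'],o['tool_rot'],o['grip_width'])
for n in("scene","top"):
    c=robot.read_camera(n);np.savez(f'pics/{n}0.npz',**c)
    cv2.imwrite(f'pics/{n}0.png',c['color'][:,:,::-1]);print(n,c['mtx'],c['world_from_camera'].round(3))
E
```

```text
pics
0.0 [169.40618259 496.63831277 252.47661354] [ 2.55440425e+00  1.82740596e+00 -2.07804352e-03] 1.0006501036102147
scene [[369.63361058   0.         318.88392606]
 [  0.         369.63361058 202.53056906]
 [  0.           0.           1.        ]] [[-2.440000e-01 -5.920000e-01  7.680000e-01  1.316817e+03]
 [ 9.700000e-01 -1.500000e-01  1.930000e-01  1.730320e+02]
 [ 1.000000e-03  7.920000e-01  6.100000e-01  7.051490e+02]
 [ 0.000000e+00  0.000000e+00  0.000000e+00  1.000000e+00]]
top [[374.08201847   0.         313.93062231]
 [  0.         374.08201847 206.69923612]
 [  0.           0.           1.        ]] [[-3.80000e-02  9.77000e-01 -2.09000e-01  3.82078e+02]
 [-9.99000e-01 -3.70000e-02  6.00000e-03 -1.28120e+01]
 [-1.00000e-03  2.09000e-01  9.78000e-01  9.42093e+02]
 [ 0.00000e+00  0.00000e+00  0.00000e+00  1.00000e+00]]
```

View pics/scene0.png

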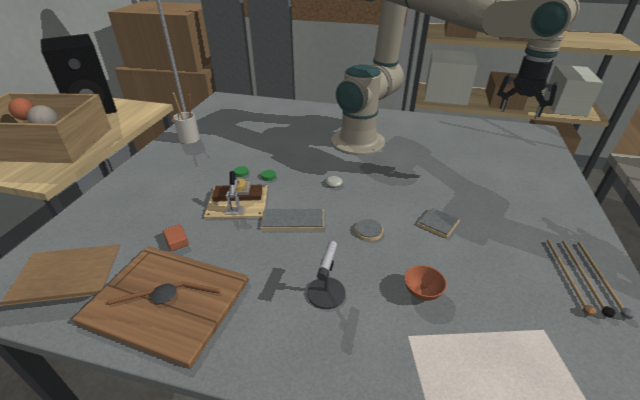

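View pics/top0.png

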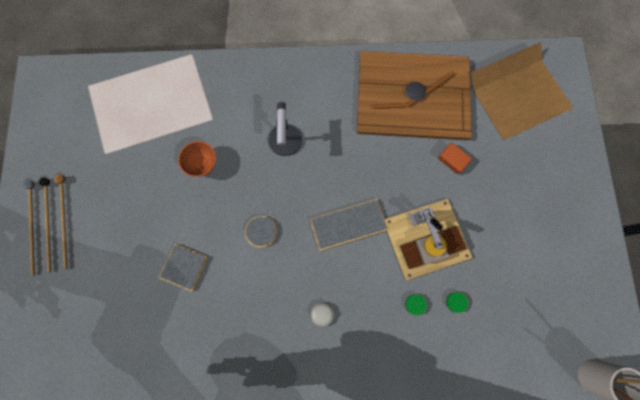

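The scene picture shows the jig with stack at (237,195), the long rest (293,219), the round rest (368,230) and the square rest (438,222). In the top picture the jig is at (430,240), the brass disc at (436,245), the long rest at (348,224), the round rest at (262,231) and the square rest at (185,267). The bowl is at (197,158) and the mic at (285,138). 

Lookalikes for the disc are two green discs at top (417,304) and (458,302), and a whitish one at (322,315). I choose the brass one under the clamp.

```bash
cat > h.py <<'E'
import numpy as np,cv2
from scipy.spatial.transform import Rotation as R
def cloud(c):
    z=c['range_z'].astype(float);v,u=np.mgrid[:400,:640];K=c['mtx']
    p=np.stack([(u-K[0,2])/K[0,0]*z,-(v-K[1,2])/K[1,1]*z,-z,np.ones_like(z)],-1)
    return (p@c['world_from_camera'].T)[...,:3]
def ray(c,uv,h):
    K=c['mtx'];T=c['world_from_camera'];uv=np.asarray(uv,float).reshape(-1,2)
    d=np.c_[(uv[:,0]-K[0,2])/K[0,0],-(uv[:,1]-K[1,2])/K[1,1],-np.ones(len(uv))]@T[:3,:3].T
    return (T[:3,3]+d*((h-T[2,3])/d[:,2])[:,None])
E
python3 - <<'E'
from h import *
c=dict(np.load('pics/top0.npz'));s=dict(np.load('pics/scene0.npz'))
P=cloud(c);Z=P[...,2]
ok=c['range_z']>0
print('table z',np.median(Z[330:350,450:500]))
def reg(name,u0,v0,u1,v1,lo,hi):
    m=np.zeros((400,640),np.uint8);m[v0:v1,u0:u1]=((Z>lo)&(Z<hi)&ok)[v0:v1,u0:u1]*255
    cs,_=cv2.findContours(m,cv2.RETR_EXTERNAL,cv2.CHAIN_APPROX_NONE);k=max(cs,key=cv2.contourArea)
    mm=np.zeros_like(m);cv2.drawContours(mm,[k],-1,255,-1);q=P[(mm>0)&(m>0)]
    w=ray(c,k[:,0],np.median(q[:,2]))[:,:2].astype(np.float32)
    r=cv2.minAreaRect(w);print(name,'n',len(q),'z',np.median(q[:,2]).round(1),'mean',q.mean(0).round(1),'rect',np.round(r[0],1),np.round(r[1],1),round(r[2],1),'circ',cv2.minEnclosingCircle(w))
reg('long',300,190,392,255,8,22)
reg('round',236,205,286,255,8,22)
reg('square',150,235,218,300,8,22)
reg('bowl',170,130,225,190,10,80)
reg('jig',375,190,485,285,5,120)
reg('slabplane',375,190,485,285,60,73)
reg('bar',375,190,485,285,25,31)
a=cv2.resize(c['color'][185:290,370:485],None,fx=5,fy=5,interpolation=2)
b=cv2.resize(s['color'][160:230,190:285],None,fx=6,fy=6,interpolation=2)
cv2.imwrite('pics/c1.png',np.vstack([cv2.resize(a,(575,525))[:, :],]) [:,:,::-1]);cv2.imwrite('pics/c2.png',b[:,:,::-1])
E
```

```text
table z 0.9747679907189877
long n 2465 z 15.0 mean [ 532.6 -106.7   14.8] rect [ 521.2 -115.7] [114.6 199. ] 14.8 circ ((524.5374145507812, -108.31039428710938), 105.91639709472656)
round n 783 z 15.0 mean [523.8 118.5  14.7] rect [523.9 119.3] [77.8 75.7] 87.8 circ ((523.7717895507812, 118.42402648925781), 39.91162872314453)
square n 1365 z 14.8 mean [442.  309.2  14.7] rect [442.2 308.6] [91.8 89.6] 66.3 circ ((441.9227294921875, 309.6873474121094), 62.01340866088867)
bowl n 888 z 27.2 mean [717.9 280.3  29.3] rect [716.7 278.7] [95.9 94.7] 87.8 circ ((716.059814453125, 278.3178405761719), 49.689273834228516)
jig n 4704 z 13.9 mean [ 489.7 -285.9   26. ] rect [ 512.  -275.5] [215.5 207.5] 15.6 circ ((516.7588500976562, -287.92059326171875), 137.12948608398438)
slabplane n 72 z 62.8 mean [ 467.  -299.1   65.2] rect [ 467.5 -297.1] [48.2 23.8] 33.9 circ ((470.658203125, -301.55999755859375), 24.62993621826172)
bar n 395 z 29.0 mean [ 482.3 -354.6   28.9] rect [ 482.7 -352.9] [61.6 49.1] 16.8 circ ((483.2148742675781, -352.6762390136719), 37.80289840698242)
```

View pics/c1.png

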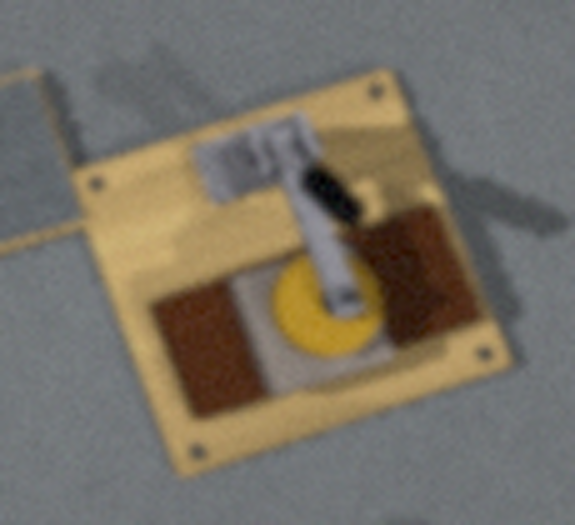

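View pics/c2.png

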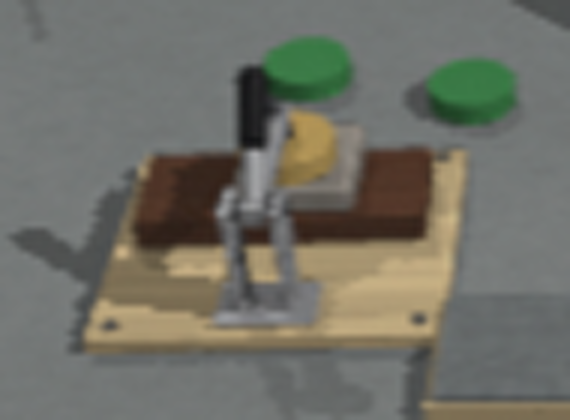

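The crops confirm the brass disc under the clamp foot, crop1 (330,305). It sits on the grey slab on the dark bar. The black handle leans up from the hinge, crop1 (315,170) to (350,215). Next I get stack poses and yaws.

```bash
python3 - <<'E'
from h import *
c=dict(np.load('pics/top0.npz'));P=cloud(c);Z=P[...,2]
hsv=cv2.cvtColor(c['color'],cv2.COLOR_RGB2HSV)
H,S,V=[hsv[...,i].astype(int) for i in range(3)]
def roi(m,u0,v0,u1,v1):
    o=np.zeros((400,640),np.uint8);o[v0:v1,u0:u1]=m[v0:v1,u0:u1]*255;return o
def show(n,m,h,all=False):
    cs,_=cv2.findContours(m,cv2.RETR_EXTERNAL,cv2.CHAIN_APPROX_NONE)
    cs=[k for k in cs if cv2.contourArea(k)>15] if all else [max(cs,key=cv2.contourArea)]
    w=ray(c,np.vstack(cs)[:,0],h)[:,:2].astype(np.float32)
    print(n,len(cs),'rect',[np.round(x,1) for x in cv2.minAreaRect(w)],'circ',cv2.minEnclosingCircle(w))
    return w
J=(375,190,485,285)
print(hsv[245,430],hsv[237,472],hsv[232,404+10],hsv[262,420])
show('disc',roi((S>140)&(H>18)&(H<32)&(V>120),*J),58)
show('bar',roi((H<14)|(H>170),*J)&roi((S>90)&(V<110),*J),28,True)
show('brd',roi(S>60,*J),10)
show('handle',roi((V<40),425,212,447,235),114)
# rests by saturation/edge & color; depth-free long rest yaw
mk=roi((Z>8)&(Z<22)&(S>70),300,190,386,255);
k=roi((Z>8)&(Z<22),300,190,384,255)
show('longZ',k,15)
pts=P[(Z>105)&(Z<135)&(np.indices(Z.shape)[1]>400)&(np.indices(Z.shape)[1]<460)&(np.indices(Z.shape)[0]<260)&(np.indices(Z.shape)[0]>190)];print('high',len(pts),pts.mean(0),pts.min(0),pts.max(0))
cv2.imwrite('pics/c3.png',cv2.resize(c['color'][180:265,290:400],None,fx=6,fy=6,interpolation=2)[:,:,::-1])
E
```

```text
[ 22 191 178] [100  19 120] [ 18 112 178] [ 10 185  76]
disc 1 rect [array([ 462.2, -297. ]), array([48.9, 36.2]), np.float64(51.7)] circ ((466.6908264160156, -300.4580993652344), 24.977848052978516)
bar 2 rect [array([ 467. , -305.4]), array([ 59. , 148.7]), np.float64(17.5)] circ ((468.1628723144531, -304.8494873046875), 77.36428833007812)
brd 1 rect [array([ 486.6, -284.1]), array([162.3, 208.4]), np.float64(15.9)] circ ((486.2750549316406, -290.8337707519531), 123.53734588623047)
handle 1 rect [array([ 509.8, -290.7]), array([27.8,  8.3]), np.float64(40.3)] circ ((509.30078125, -290.06256103515625), 13.98954963684082)
longZ 1 rect [array([ 533.6, -102.3]), array([ 84. , 179.4]), np.float64(14.9)] circ ((533.728271484375, -101.4594955444336), 97.38208770751953)
high 82 [ 507.39243413 -290.60246336  117.27530632] [ 495.2213083  -300.27544341  105.43524593] [ 522.20634004 -284.11903376  127.62714637]
```

View pics/c3.png

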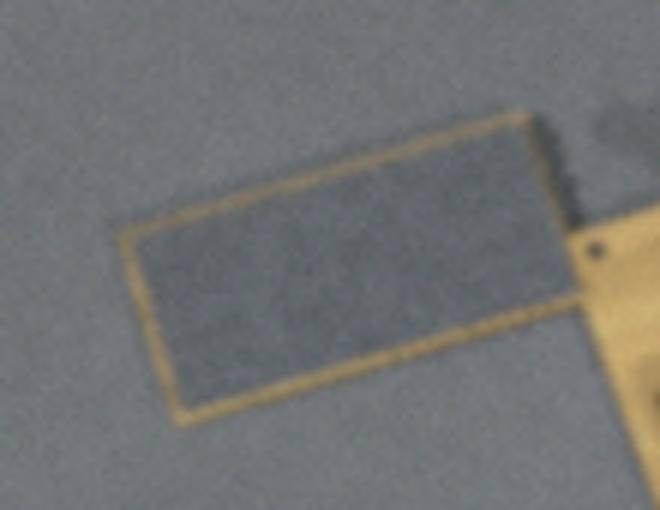

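The long rest fits cleanly at (533.6,-102.3), yaw 14.9°, and its measured size of 84x179 matches. The jig and stack centre is about (467,-303), yaw about 16°. The handle point measured (507,-291,117) against a predicted (505,-293,114). Now I write a row helper and start moving.

```bash
cat >> h.py <<'E'
from scipy.spatial.transform import Slerp
def down(yaw,tilt=0,az=0):  # tool x at yaw (deg); body leaned 'tilt' deg towards azimuth az
    a=np.radians(az);ax=np.array([-np.sin(a),np.cos(a),0])
    return R.from_rotvec(ax*np.radians(tilt))*R.from_euler('z',yaw,degrees=True)*R.from_euler('x',180,degrees=True)
def plan(way,p0=None,r0=None):
    """way: list of (pos,rot,n,open)"""
    from bench import robot
    o=robot.get_obs()
    p=np.array(o['position'] if p0 is None else p0,float);r=R.from_rotvec(o['tool_rot']) if r0 is None else r0
    print('at',p.round(1),'yaw',np.degrees(np.arctan2(*r.as_matrix()[1::-1,0])).round(1),'t',o['time_s'],'F',np.round(o['contact_force'],1),'g',round(o['grip_width'],3))
    rows=[]
    for P1,r1,n,g in way:
        p1=np.array(P1,float);s=Slerp([0,1],R.concatenate([r,r1]));pa,ra=p,r
        for i in range(1,n+1):
            q=pa+(p1-pa)*i/n;rr=s(i/n)
            sh=np.round(r.inv().apply(q-p)/1000,4);tv=np.round((r.inv()*rr).as_rotvec(),3)
            rows.append([*sh.tolist(),*tv.tolist(),g])
            p=p+r.apply(sh*1000);r=r*R.from_rotvec(tv)
    for i in range(0,len(rows),8):print(str(rows[i:i+8]).replace(' ','').replace('-0.0,','0,').replace('0.0,','0,'))
E
python3 -c "
from h import *
plan([((505,-293,215),down(-74),16,.04)])"
```

```text
at [169.4 496.7 252.6] yaw 71.2 t 0.1 F [-0.4  0.5 -0.2] g 1.004
[[-0.0399,0.0358,0.0024,0,0,0.158,0.04],[-0.0338,0.0416,0.0024,0,0,0.159,0.04],[-0.0268,0.0465,0.0024,0,0,0.158,0.04],[-0.0192,0.0501,0.0024,0,0,0.158,0.04],[-0.011,0.0524,0.0024,0.001,0,0.159,0.04],[-0.0026,0.0536,0.0024,0,0,0.158,0.04],[0.0059,0.0533,0.0023,0,0,0.158,0.04],[0.0142,0.0517,0.0023,0,0,0.159,0.04]]
[[0.0222,0.0488,0.0024,0,0,0.158,0.04],[0.0296,0.0448,0.0023,0,0,0.158,0.04],[0.0363,0.0394,0.0024,0,0,0.159,0.04],[0.0421,0.0333,0.0023,0.001,0,0.158,0.04],[0.0467,0.0262,0.0024,0,0,0.159,0.04],[0.0504,0.0185,0.0023,0,0,0.158,0.04],[0.0526,0.0104,0.0023,0,0.001,0.158,0.04],[0.0536,0.0019,0.0024,0,0,0.159,0.04]]
```

carry_out --rows '[[[-0.04,0.036,0.002,0,0,0.158,0.04],[-0.034,0.042,0.002,0,0,0.158,0.04],[-0.027,0.046,0.002,0,0,0.158,0.04],[-0.019,0.05,0.002,0,0,0.158,0.04],[-0.011,0.052,0.002,0,0,0.158,0.04],[-0.003,0.054,0.002,0,0,0.158,0.04],[0.006,0.053,0.002,0,0,0.158,0.04],[0.014,0.052,0.002,0,0,0.158,0.04]]]' --newtons 40

```text
time_s: 1.1
position: [337.4, 100.2, 237.1]
tool_rot: [-3.141, 0.042, -0.001]
contact_force: [1.0, 1.0, 0.1]
grip_width: 0.471
```

carry_out --rows '[[[0.022,0.049,0.003,0,0,0.158,0.04],[0.03,0.045,0.003,0,0,0.158,0.04],[0.036,0.039,0.003,0,0,0.158,0.04],[0.042,0.033,0.003,0,0,0.158,0.04],[0.047,0.026,0.003,0,0,0.158,0.04],[0.05,0.018,0.002,0,0,0.158,0.04],[0.053,0.01,0.002,0,0,0.158,0.04],[0.054,0.002,0.002,0,0,0.158,0.04]]]'

```text
time_s: 2.1
position: [508.1, -293.5, 215.6]
tool_rot: [-2.509, 1.89, 0.001]
contact_force: [1.0, 0.0, 0.7]
grip_width: 0.469
```

```bash
python3 - <<'E'
from h import *
from bench import robot
c=robot.read_camera('wrist');np.savez('pics/w1.npz',**c);cv2.imwrite('pics/w1.png',c['color'][:,:,::-1])
print(c['mtx'],c['world_from_camera'].round(3))
plan([((505,-293,215),down(-74),1,.04)])
E
```

```text
[[309.70691629   0.         320.10968082]
 [  0.         309.70691629 193.1881422 ]
 [  0.           0.           1.        ]] [[ 2.75000e-01  9.14000e-01  2.98000e-01  5.85669e+02]
 [-9.61000e-01  2.62000e-01  8.40000e-02 -2.71542e+02]
 [-2.00000e-03 -3.09000e-01  9.51000e-01  3.36368e+02]
 [ 0.00000e+00  0.00000e+00  0.00000e+00  1.00000e+00]]
at [ 508.5 -298.3  212.8] yaw -74.6 t 2.15 F [-2.4 -2.6 -0.5] g 0.468
[[-0.0061,0.002,-0.0022,0.003,0.001,-0.01,0.04]]
```

View pics/w1.png

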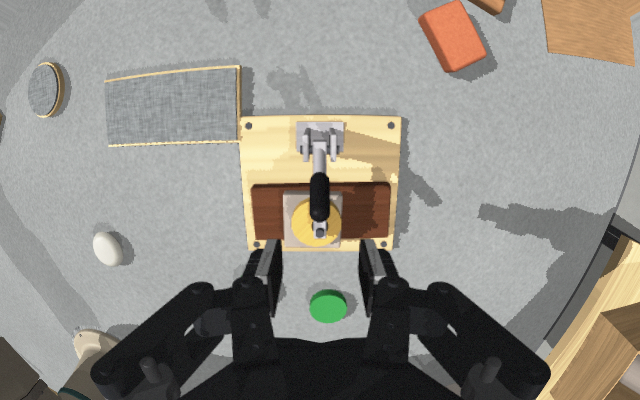

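The wrist picture shows the jig at centre. The handle runs (319,175)-(320,218), the disc is at (316,222), the slab spans (284-341,192-247) and the bar spans (252-391,184-242). The jaws straddle the handle's column. I refine these with the fisheye model.

```bash
cat >> h.py <<'E'
def fray(c,uv,h):
    K=c['mtx'];T=c['world_from_camera'];uv=np.asarray(uv,float).reshape(-1,2)
    a=np.c_[uv[:,0]-K[0,2],uv[:,1]-K[1,2]]/K[0,0];t=np.linalg.norm(a,axis=1);k=np.sin(t)/np.maximum(t,1e-9)
    d=np.c_[a[:,0]*k,-a[:,1]*k,-np.cos(t)]@T[:3,:3].T
    return T[:3,3]+d*((h-T[2,3])/d[:,2])[:,None]
def wmask(c,m,h,box,n='',big=True):
    o=np.zeros((400,640),np.uint8);u0,v0,u1,v1=box;o[v0:v1,u0:u1]=m[v0:v1,u0:u1]*255
    o=cv2.morphologyEx(o,cv2.MORPH_OPEN,np.ones((3,3),np.uint8))
    cs,_=cv2.findContours(o,cv2.RETR_EXTERNAL,cv2.CHAIN_APPROX_NONE)
    cs=[max(cs,key=cv2.contourArea)] if big else [k for k in cs if cv2.contourArea(k)>60]
    w=fray(c,np.vstack(cs)[:,0],h)[:,:2].astype(np.float32)
    r=cv2.minAreaRect(w);ci=cv2.minEnclosingCircle(w)
    print(n,'rect',*[np.round(x,1) for x in r],'circ',np.round(ci[0],1),round(ci[1],1));return w
E
python3 - <<'E'
from h import *
c=dict(np.load('pics/w1.npz'));hsv=cv2.cvtColor(c['color'],cv2.COLOR_RGB2HSV);H,S,V=[hsv[...,i].astype(int) for i in range(3)]
J=(235,110,408,252)
wmask(c,(S>140)&(H>18)&(H<32)&(V>120),58,J,'disc')
wmask(c,((H<14)|(H>170))&(S>90)&(V<140),28,(245,170,400,243),'bar',False)
wmask(c,S>50,10,J,'board')
wmask(c,V<45,114,(300,165,340,225),'handle')
wmask(c,(S<40)&(V>90)&(V<235),44,(280,193,345,250),'slab')
print(fray(c,[(320,215),(320,205)],114))
hs=c['range_z'];print(hs[200,320],hs[210,320],hs[215,320])
def pt(u,v):
    z=float(hs[v,u]);K=c['mtx'];a=np.array([u-K[0,2],v-K[1,2]])/K[0,0];t=np.hypot(*a);x=a/t*np.tan(t)*z
    return (c['world_from_camera']@np.r_[x[0],-x[1],-z,1])[:3].round(1)
for v in range(172,224,5):print(v,pt(320,v))
E
```

```text
disc rect [ 474.4 -316.5] [29.8 12.7] 15.9 circ [ 473.8 -314.6] 15.1
bar rect [ 469.6 -305.1] [ 64.6 147.8] 17.1 circ [ 467.9 -305.6] 78.8
board rect [ 492.7 -294.8] [166.  179.7] 16.0 circ [ 492.9 -295.5] 120.0
handle rect [ 512.9 -291.5] [37.7 14.5] 15.4 circ [ 512.9 -291.5] 19.0
slab rect [ 459.2 -281.1] [59.5 26. ] 13.7 circ [ 459.5 -281.4] 31.8
[[ 498.94096376 -295.88706107  114.        ]
 [ 506.8756405  -293.61673805  114.        ]]
234.05792 228.86922 228.1732
172 [ 526.9 -287.8   93.7]
177 [ 524.3 -288.6   99.1]
182 [ 521.6 -289.4  103.6]
187 [ 518.5 -290.3  106.5]
192 [ 516.  -291.   111.2]
197 [ 513.  -291.9  113.7]
202 [ 510.3 -292.6  117.2]
207 [ 507.8 -293.4  120.9]
212 [ 505.3 -294.1  124.3]
217 [ 501.3 -295.2  124.1]
222 [ 496.1 -296.7  120.8]
```

```bash
python3 -c "
from h import *
plan([((505.5,-293.5,117),down(-74),3,.04)])"
```

```text
at [ 508.5 -298.3  212.8] yaw -74.6 t 2.15 F [-2.4 -2.6 -0.5] g 0.468
[[-0.0018,0.0004,0.0319,0.001,0,-0.003,0.04],[-0.0018,0.0005,0.0319,0.001,0.001,-0.004,0.04],[-0.0018,0.0005,0.032,0.001,0,-0.003,0.04]]
```

carry_out --rows '[[[-0.002,0.0005,0.025,0.001,0,-0.004,0.04],[-0.002,0.0005,0.025,0.001,0,-0.003,0.04],[-0.001,0.0005,0.02,0.001,0,-0.003,0.04],[0,0,0,0,0,0,0.04]]]'

```text
time_s: 2.65
position: [503.9, -286.8, 144.1]
tool_rot: [-2.522, 1.87, 0.004]
contact_force: [0.2, 0.4, 0.0]
grip_width: 0.466
```

```bash
python3 - <<'E'
from h import *
from bench import robot
c=robot.read_camera('wrist');cv2.imwrite('pics/w2.png',c['color'][120:400,180:460,::-1])
plan([((505.5,-293.5,117),down(-74),1,.04)])
E
```

```text
at [ 504.6 -287.2  145.8] yaw -73.1 t 2.7 F [0.2 0.2 1.1] g 0.47
[[0.0063,0.001,0.0287,-0.002,0.001,0.016,0.04]]
```

View pics/w2.png

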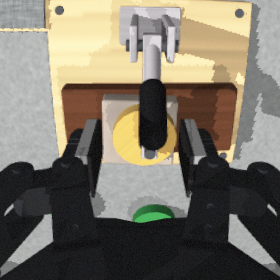

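The crop shows the handle end at (152,140) between the fingers (100 and 185). It sits slightly right of centre, which agrees with the 6 mm lateral correction.

carry_out --rows '[[[0.003,0.0005,0.014,-0.001,0,0.008,0.04],[0.003,0.0005,0.014,-0.001,0,0.008,0.04],[0,0,0,0,0,0,0.04],[0,0,0,0,0,0,0.04]]]'

```text
time_s: 3.2
position: [505.8, -293.6, 118.4]
tool_rot: [-2.508, 1.891, -0.001]
contact_force: [0.2, 0.1, 0.2]
grip_width: 0.47
```

carry_out --rows '[[[0,0,0,0,0,0,0.0],[0,0,0,0,0,0,0.0],[0,0,0,0,0,0,0.0],[0,0,0,0,0,0,0.0]]]' --newtons 40

```text
time_s: 3.7
position: [505.9, -293.4, 119.0]
tool_rot: [-2.508, 1.89, -0.002]
contact_force: [-1.0, 2.7, 5.6]
grip_width: 0.168
```

```bash
python3 - <<'E'
from h import *
a=np.array([.9613,.2756]);hg=np.array([542.6,-282.9])
way=[]
for i,th in enumerate(np.linspace(0,1.62,17)[1:]):
    ang=np.radians(130)-th
    p=hg+a*60*np.cos(ang);z=68+60*np.sin(ang)+3
    way.append(((*p,z),down(-74),1,0))
plan(way)
E
```

```text
at [ 505.9 -293.4  119. ] yaw -74.0 t 3.7 F [-1.   2.7  5.6] g 0.168
[[0.0001,-0.0044,-0.0017,-0.002,0,0,0],[0,-0.0052,-0.0031,0,0,0,0],[0,-0.0055,-0.0026,0,0,0,0],[0,-0.0057,-0.0021,0,0,0,0],[0,-0.0059,-0.0014,0,0,0,0],[0,-0.006,-0.0009,0,0,0,0],[0,-0.0061,-0.0002,0,0,0,0],[0,-0.0061,0.0003,0,0,0,0]]
[[0,-0.006,0.001,0,0,0,0],[0,-0.0058,0.0016,0,0,0,0],[0,-0.0057,0.0022,0,0,0,0],[0,-0.0054,0.0027,0,0,0,0],[0,-0.0051,0.0032,0,0,0,0],[0,-0.0048,0.0038,0,0,0,0],[0,-0.0044,0.0042,0,0,0,0],[-0.0001,-0.0039,0.0047,0,0,0,0]]
```

carry_out --rows '[[[0,-0.0045,-0.0033,0,0,0,0],[0,-0.0052,-0.0031,0,0,0,0],[0,-0.0055,-0.0026,0,0,0,0],[0,-0.0057,-0.0021,0,0,0,0],[0,-0.0059,-0.0014,0,0,0,0],[0,-0.006,-0.0009,0,0,0,0],[0,-0.0061,-0.0002,0,0,0,0],[0,-0.0061,0.0003,0,0,0,0]]]'

```text
time_s: 4.7
position: [549.1, -280.8, 131.2]
tool_rot: [-2.508, 1.891, 0.001]
contact_force: [-1.7, -1.1, -9.2]
grip_width: 0.149
```

carry_out --rows '[[[0,-0.006,0.001,0,0,0,0],[0,-0.0058,0.0016,0,0,0,0],[0,-0.0057,0.0022,0,0,0,0],[0,-0.0054,0.0027,0,0,0,0],[0,-0.0051,0.0032,0,0,0,0],[0,-0.0048,0.0038,0,0,0,0],[0,-0.0044,0.0042,0,0,0,0],[0,0,0,0,0,0,0]]]'

```text
time_s: 5.7
position: [584.7, -270.6, 112.2]
tool_rot: [-2.508, 1.89, 0.001]
contact_force: [-0.5, 0.3, -0.2]
grip_width: -0.001
```

```bash
python3 - <<'E'
from h import *
from bench import robot
c=robot.read_camera('wrist');s=robot.read_camera('scene')
a=cv2.resize(c['color'][60:400,150:490],(480,480));b=cv2.resize(s['color'][120:250,180:265],None,fx=3.69,fy=3.69,interpolation=2)
cv2.imwrite('pics/w3.png',np.hstack([a,b[:480]])[:,:,::-1])
plan([])
E
```

```text
at [ 584.7 -270.9  112.9] yaw -74.0 t 5.8 F [-0.3 -0.1  0.7] g 0.002
```

View pics/w3.png

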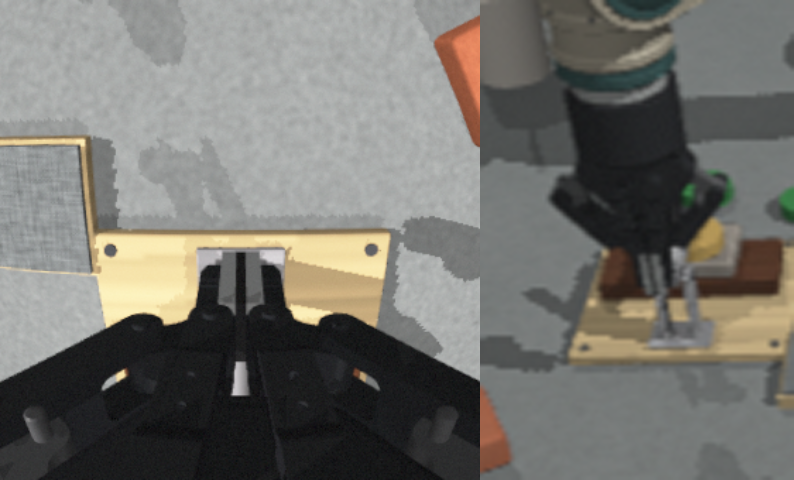

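The grip ran shut: the fingers are closed and empty at crop (240,270). The handle slipped out and the disc looks free of the handle. I back up and look.

carry_out --rows '[[[0,0,-0.05,0,0,0,0.04],[0,0,-0.05,0,0,0,0.04],[0,0.02,0,0,0,0,0.04],[0,0.02,0,0,0,0,0.04],[0,0.02,0,0,0,0,0.04],[0,0,0,0,0,0,0.04]]]'

```text
time_s: 6.55
position: [526.3, -287.9, 213.5]
tool_rot: [-2.506, 1.893, -0.002]
contact_force: [0.1, 0.1, -0.2]
grip_width: 0.47
```

```bash
python3 - <<'E'
from h import *
from bench import robot
c=robot.read_camera('wrist');np.savez('pics/w4.npz',**c);s=robot.read_camera('scene')
a=cv2.resize(c['color'][60:400,150:490],(480,480));b=cv2.resize(s['color'][120:250,180:265],None,fx=3.69,fy=3.69,interpolation=2)
cv2.imwrite('pics/w4.png',np.hstack([a,b[:480]])[:,:,::-1])
plan([])
E
```

```text
at [ 527.3 -287.4  213.3] yaw -74.0 t 6.65 F [0.2 0.3 0.3] g 0.471
```

View pics/w4.png

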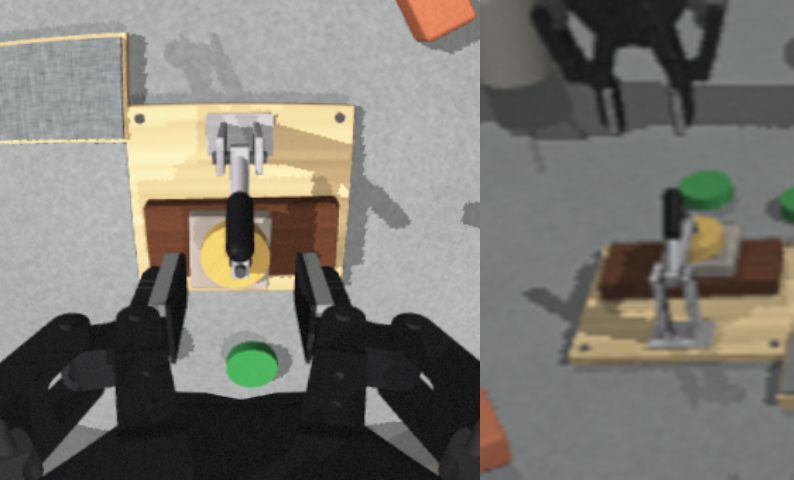

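The clamp fell closed again and the stack looks undisturbed. I retry with a deeper grasp (radius 56 mm) and a harder grip, checking as I go.

```bash
python3 - <<'E'
from h import *
plan([((508,-292.7,150),down(-74),2,.04),((508,-292.7,113),down(-74),2,.04)])
a=np.array([.9613,.2756]);hg=np.array([542.6,-282.9])
def P(th,r=56): 
    ang=np.radians(130)-th
    return (*(hg+a*r*np.cos(ang)),68+r*np.sin(ang)+3)
plan([(P(th),down(-74),1,0) for th in np.linspace(0,1.7,19)[1:]],p0=P(0),r0=down(-74))
E
```

```text
at [ 527.3 -287.4  213.3] yaw -74.0 t 6.65 F [0.2 0.3 0.3] g 0.471
[[-0.0001,0.0101,0.0316,-0.001,0,0,0.04],[-0.0001,0.01,0.0316,-0.001,0,-0.001,0.04],[0,0,0.0185,0,0,0,0.04],[0,0,0.0185,0,0,0,0.04]]
at [ 508.  -292.8  113.9] yaw -74.0 t 6.65 F [0.2 0.3 0.3] g 0.471
[[0,-0.0042,-0.0032,0,0,0,0],[0,-0.0045,-0.0028,0,0,0,0],[0,-0.0047,-0.0024,0,0,0,0],[0,-0.005,-0.0019,0,0,0,0],[0,-0.0051,-0.0014,0,0,0,0],[0,-0.0052,-0.0009,0,0,0,0],[0,-0.0052,-0.0005,0,0,0,0],[0,-0.0053,0.0001,0,0,0,0]]
[[0,-0.0053,0.0005,0,0,0,0],[0,-0.0052,0.0011,0,0,0,0],[0,-0.005,0.0015,0,0,0,0],[0,-0.0049,0.002,0,0,0,0],[0,-0.0047,0.0025,0,0,0,0],[0,-0.0044,0.0029,0,0,0,0],[0,-0.0042,0.0032,0,0,0,0],[0,-0.0038,0.0037,0,0,0,0]]
[[0,-0.0034,0.004,0,0,0,0],[0,-0.0031,0.0043,0,0,0,0]]
```

carry_out --rows '[[[0,0.01,0.032,0,0,0,0.04],[0,0.01,0.032,0,0,0,0.04],[0,0,0.018,0,0,0,0.04],[0,0,0.018,0,0,0,0.04],[0,0,0,0,0,0,0.04],[0,0,0,0,0,0,0.04]]]'

```text
time_s: 7.4
position: [508.6, -293.1, 114.0]
tool_rot: [-2.508, 1.89, -0.004]
contact_force: [0.7, -0.1, 0.6]
grip_width: 0.469
```

carry_out --rows '[[[0,0,0,0,0,0,0.0],[0,0,0,0,0,0,0.0],[0,0,0,0,0,0,0.0],[0,0,0,0,0,0,0.0]]]' --newtons 100

```text
time_s: 7.9
position: [508.2, -292.7, 114.3]
tool_rot: [-2.508, 1.89, -0.003]
contact_force: [-0.7, 3.2, 4.8]
grip_width: 0.155
```

carry_out --rows '[[[0,-0.0042,-0.0032,0,0,0,0],[0,-0.0045,-0.0028,0,0,0,0],[0,-0.0047,-0.0024,0,0,0,0],[0,-0.005,-0.0019,0,0,0,0]]]'

```text
time_s: 8.4
position: [521.3, -288.8, 120.5]
tool_rot: [2.502, -1.89, -0.015]
contact_force: [-20.5, -6.8, -4.9]
grip_width: 0.155
```

carry_out --rows '[[[0,-0.0051,-0.0014,0,0,0,0],[0,-0.0052,-0.0009,0,0,0,0],[0,-0.0052,-0.0005,0,0,0,0],[0,-0.0053,0.0001,0,0,0,0]]]'

```text
time_s: 8.9
position: [546.3, -282.2, 127.1]
tool_rot: [-2.508, 1.89, -0.004]
contact_force: [-0.3, 0.5, -0.2]
grip_width: -0.004
```

carry_out --rows '[[[0,-0.0053,0.0005,0,0,0,0],[0,-0.0052,0.0011,0,0,0,0],[0,-0.005,0.0015,0,0,0,0],[0,-0.0049,0.002,0,0,0,0]]]'

```text
time_s: 9.4
position: [565.4, -276.4, 120.7]
tool_rot: [-2.508, 1.891, -0.001]
contact_force: [0.7, -0.2, 0.1]
grip_width: 0.001
```

It slipped again after building 20 N of resistance, because a hard pinch resists the pivot. Next I turn the tool along with the handle (tilt -30° to +40°), with a light grip.

```bash
cat >> h.py <<'E'
A=np.array([.9613,.2756]);HG=np.array([542.6,-282.9])
def HP(th,tilt,r=58,back=0):
    ang=np.radians(130)-th;rot=down(-74,tilt,16)
    return tuple(np.r_[HG+A*r*np.cos(ang),68+r*np.sin(ang)]-(3+back)*rot.apply([0,0,1])),rot
E
python3 - <<'E'
from h import *
from bench import robot
print(np.round(robot.get_obs()['q'],2))
p,r=HP(0,-30,back=60);p2,_=HP(0,-30)
o=robot.get_obs();print(p,p2)
plan([((520,-290,190),down(-74),2,.04),(p,r,4,.04),(p2,r,3,.04)])
w=[]
for t in np.linspace(0,1,19)[1:]:
    p,r=HP(1.65*t,-30+70*t);w.append((p,r,1,0))
plan(w,p0=p2,r0=down(-74,-30,16))
E
```

```text
[-0.51  0.42  1.24  0.    1.48  0.78]
(np.float64(476.4813762848261), np.float64(-301.8574080915528), np.float64(166.9901781393204)) (np.float64(505.31922716297566), np.float64(-293.58828741704286), np.float64(115.02865391225404))
at [ 565.4 -276.4  120.7] yaw -74.0 t 9.4 F [ 0.7 -0.2  0.1] g 0.001
[[0.0003,0.0237,-0.0347,-0.001,0,0,0.04],[0.0003,0.0237,-0.0347,0,0,0,0.04],[-0.0001,0.0113,0.0058,0.131,0,0,0.04],[-0.0002,0.0119,0.0042,0.131,0,0,0.04],[-0.0001,0.0124,0.0026,0.131,0,0,0.04],[-0.0002,0.0126,0.001,0.131,0,0,0.04],[0,0,0.02,0,0,0,0.04],[0,0,0.02,0,0,0,0.04]]
[[0,0,0.02,0,0,0,0.04]]
at [ 505.3 -293.6  115. ] yaw -74.0 t 9.4 F [ 0.7 -0.2  0.1] g 0.001
[[0,-0.0055,-0.0007,-0.068,0,0,0],[0,-0.0055,-0.0005,-0.068,0,0,0],[0,-0.0055,-0.0004,-0.068,0,0,0],[0,-0.0055,-0.0003,-0.067,0,0,0],[0,-0.0055,-0.0002,-0.068,0,0,0],[0,-0.0055,-0.0001,-0.068,0,0,0],[0,-0.0055,0.0001,-0.068,0,0,0],[0,-0.0055,0.0002,-0.068,0,0,0]]
[[0,-0.0055,0.0004,-0.068,0,0,0],[0,-0.0055,0.0004,-0.068,0,0,0],[0,-0.0055,0.0006,-0.068,0,0,0],[0,-0.0055,0.0007,-0.067,0,0,0],[0,-0.0055,0.0009,-0.068,0,0,0],[0,-0.0054,0.0009,-0.068,0,0,0],[0,-0.0054,0.0011,-0.068,0,0,0],[0,-0.0054,0.0012,-0.068,0,0,0]]
[[0,-0.0053,0.0014,-0.068,0,0,0],[0,-0.0053,0.0014,-0.068,0,0,0]]
```

carry_out --rows '[[[0,0,-0.045,0,0,0,0.04],[0,0.045,-0.025,0,0,0,0.04],[0,0.0115,0.006,0.131,0,0,0.04],[0,0.012,0.0045,0.131,0,0,0.04],[0,0.0125,0.0025,0.131,0,0,0.04],[0,0.0125,0.001,0.131,0,0,0.04],[0,0,0,0,0,0,0.04],[0,0,0,0,0,0,0.04]]]'

```text
time_s: 10.4
position: [478.7, -301.6, 168.1]
tool_rot: [-2.149, 1.619, -0.435]
contact_force: [0.6, 0.5, 0.7]
grip_width: 0.468
```

```bash
python3 - <<'E'
from h import *
from bench import robot
c=robot.read_camera('wrist');np.savez('pics/w5.npz',**c);cv2.imwrite('pics/w5.png',c['color'][:,100:540,::-1])
p2,r=HP(0,-30);plan([(p2,r,3,.04)])
E
```

```text
at [ 479.1 -301.4  168.3] yaw -74.0 t 10.45 F [ 0.6  0.4 -0.2] g 0.469
[[-0.0001,0.001,0.0199,0,0,0,0.04],[-0.0001,0.001,0.02,-0.001,-0.001,0.001,0.04],[-0.0001,0.0009,0.0199,0,0,0,0.04]]
```

View pics/w5.png

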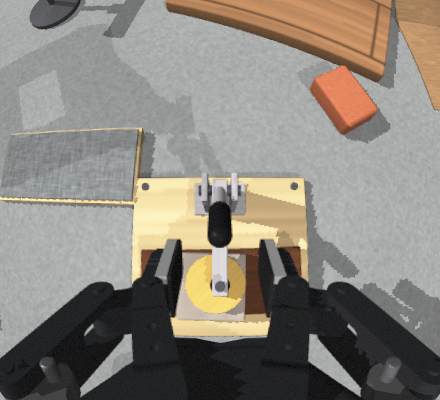

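The picture shows the closed clamp with the handle end at (220,238), centred between jaws at 180 and 262. The disc is at (216,283), still in place.

carry_out --rows '[[[0,0.001,0.02,0,0,0,0.04],[0,0.001,0.02,0,0,0,0.04],[0,0.001,0.021,0,0,0,0.04],[0,0,0,0,0,0,0.04],[0,0,0,0,0,0,0.04]]]'

```text
time_s: 11.08
position: [505.7, -293.7, 114.2]
tool_rot: [-2.148, 1.617, -0.436]
contact_force: [-0.2, -0.1, 0.7]
grip_width: 0.464
```

carry_out --rows '[[[0,0,0,0,0,0,0.0],[0,0,0,0,0,0,0.0],[0,0,0,0,0,0,0.0],[0,0,0,0,0,0,0.0]]]' --newtons 40

```text
time_s: 11.58
position: [505.1, -293.6, 114.3]
tool_rot: [-2.147, 1.618, -0.436]
contact_force: [-4.5, 3.5, 6.4]
grip_width: 0.176
```

carry_out --rows '[[[0,-0.0055,-0.0007,-0.068,0,0,0],[0,-0.0055,-0.0005,-0.068,0,0,0],[0,-0.0055,-0.0004,-0.068,0,0,0],[0,-0.0055,-0.0003,-0.068,0,0,0]]]'

```text
time_s: 12.08
position: [521.9, -288.7, 123.4]
tool_rot: [-2.343, 1.768, -0.218]
contact_force: [-9.2, -0.0, -0.8]
grip_width: 0.171
```

carry_out --rows '[[[0,-0.0055,-0.0002,-0.068,0,0,0],[0,-0.0055,-0.0001,-0.068,0,0,0],[0,-0.0055,0.0001,-0.068,0,0,0],[0,-0.0055,0.0002,-0.068,0,0,0]]]'

```text
time_s: 12.58
position: [542.6, -282.7, 126.1]
tool_rot: [2.492, -1.881, -0.027]
contact_force: [-6.3, -0.4, -3.3]
grip_width: 0.175
```

```bash
python3 - <<'E'
from h import *
for th in(.367,.733):
    print(HP(th,-30+70*th/1.65)[0])
plan([])
E
```

```text
(np.float64(523.7545237607437), np.float64(-288.30294183956585), np.float64(125.75450553586774))
(np.float64(544.5989108615108), np.float64(-282.3269192737032), np.float64(128.9641955998569))
at [ 542.6 -282.7  126.1] yaw -74.1 t 12.575 F [-6.3 -0.4 -3.3] g 0.175
```

Still gripped with low force. Continuing.

carry_out --rows '[[[0,-0.0055,0.0004,-0.068,0,0,0],[0,-0.0055,0.0004,-0.068,0,0,0],[0,-0.0055,0.0006,-0.068,0,0,0],[0,-0.0055,0.0007,-0.068,0,0,0]]]'

```text
time_s: 13.08
position: [563.0, -276.8, 121.0]
tool_rot: [2.308, -1.743, -0.265]
contact_force: [-10.0, -1.7, -3.3]
grip_width: 0.173
```

carry_out --rows '[[[0,-0.0055,0.0009,-0.068,0,0,0],[0,-0.0054,0.001,-0.068,0,0,0],[0,-0.0054,0.0011,-0.068,0,0,0],[0,-0.0054,0.0012,-0.068,0,0,0]]]'

```text
time_s: 13.58
position: [580.4, -271.8, 108.6]
tool_rot: [2.113, -1.596, -0.473]
contact_force: [-12.3, -2.2, -5.2]
grip_width: 0.171
```

carry_out --rows '[[[0,-0.0053,0.0014,-0.068,0,0,0],[0,-0.0053,0.0014,-0.068,0,0,0],[0,-0.0053,0.0016,-0.068,0,0,0],[0,0,0,0,0,0,0]]]'

```text
time_s: 14.08
position: [590.9, -268.8, 94.6]
tool_rot: [1.962, -1.48, -0.607]
contact_force: [-14.2, 0.2, -4.6]
grip_width: 0.175
```

θ≈1.75–1.8 by geometry, past upright. Now I release and retreat outward.

carry_out --rows '[[[0,0,0,0,0,0,0.05],[0,0,-0.03,0,0,0,0.06],[0,0,-0.06,0,0,0,0.06],[0,0,-0.06,0.1,0,0,0.06],[0,0,-0.03,0.18,0,0,0.06],[0,0.03,0,0.18,0,0,0.06],[0,0.03,0,0.18,0,0,0.06],[0,0.03,0,0.12,0,0,0.06]]]'

```text
time_s: 15.08
position: [605.9, -253.1, 245.7]
tool_rot: [2.472, -1.837, -0.043]
contact_force: [0.0, -1.4, 0.2]
grip_width: 0.7
```

```bash
python3 - <<'E'
from h import *
plan([((467.6,-304.4,215),down(-74),3,.085)])
E
```

```text
at [ 605.9 -253.1  245.7] yaw -73.2 t 15.075 F [ 0.  -1.4  0.2] g 0.7
[[0.0029,0.0483,0.0135,0.022,-0.005,0.005,0.085],[0.0032,0.0485,0.0124,0.022,-0.005,0.004,0.085],[0.0034,0.0488,0.0113,0.022,-0.005,0.005,0.085]]
```

carry_out --rows '[[[0.003,0.048,0.013,0.022,-0.005,0.005,0.085],[0.003,0.0485,0.012,0.022,-0.005,0.005,0.085],[0.0035,0.049,0.011,0.022,-0.005,0.005,0.085],[0,0,0,0,0,0,0.085],[0,0,0,0,0,0,0.085]]]'

```text
time_s: 15.7
position: [468.8, -304.3, 216.1]
tool_rot: [2.504, -1.889, -0.008]
contact_force: [-0.1, -1.8, -0.8]
grip_width: 0.996
```

```bash
python3 - <<'E'
from h import *
from bench import robot
c=robot.read_camera('wrist');np.savez('pics/w6.npz',**c);cv2.imwrite('pics/w6.png',c['color'][:,100:540,::-1])
hsv=cv2.cvtColor(c['color'],cv2.COLOR_RGB2HSV);H,S,V=[hsv[...,i].astype(int) for i in range(3)]
J=(200,100,440,330)
wmask(c,(S>140)&(H>18)&(H<32)&(V>120),58,J,'disc')
wmask(c,((H<14)|(H>170))&(S>90)&(V<140),28,J,'bar',False)
plan([((467.6,-304.4,215),down(-74),3,.085)])
E
```

```text
Traceback (most recent call last):
  File "h.py", line 39, in wmask
    cs=[max(cs,key=cv2.contourArea)] if big else [k for k in cs if cv2.contourArea(k)>60]
        ~~~^^^^^^^^^^^^^^^^^^^^^^^^
ValueError: max() iterable argument is empty
```

View pics/w6.png

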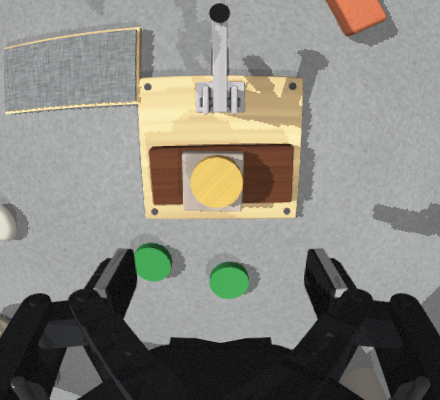

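The clamp is open: the arm lies past the post at crop (219,60). The stack is untouched, with the disc at (216,182), the slab (183-243,151-210) and the bar (151-293,146-205). That is 11 pictures so far.

```bash
cat > stack.py <<'E'
from h import *
c=dict(np.load('pics/w6.npz'))
hsv=cv2.cvtColor(c['color'],cv2.COLOR_RGB2HSV);H,S,V=[hsv[...,i].astype(int) for i in range(3)]
print(hsv[182,316],hsv[155,290],hsv[170,265],hsv[180,380],hsv[90,270])
D=(hsv[...,1]>120)&(H>=15)&(H<35)
wmask(c,D,58,(280,152,346,212),'disc')
b=((H<14)|(H>170))&(S>85)&(V<130)
wmask(c,b,28,(245,140,400,212),'bar',False)
wmask(c,S<45,44,(280,149,346,214),'slab',False)
K=wmask(c,S>60,10,(230,70,410,225),'board')
E
python3 stack.py; python3 -c "
from h import *
plan([])"
```

```text
[ 23 137 239] [ 16  33 176] [ 10 147 111] [ 10 147 113] [ 22  84 236]
disc rect [ 468.7 -301. ] [49.8 48.9] 16.0 circ [ 468.1 -300.6] 25.5
bar rect [ 468.5 -305.5] [ 62.4 147.6] 16.9 circ [ 467.2 -305.9] 78.8
slab rect [ 463.2 -297.3] [60. 59.] 14.6 circ [ 462.5 -297.5] 40.5
board rect [ 493.3 -294.2] [167.4 180.3] 16.0 circ [ 494.3 -295.9] 120.9
at [ 469.3 -304.1  216. ] yaw -74.0 t 15.75 F [ 0.6  0.8 -0.2] g 0.998
```

```bash
python3 -c "
from h import *
plan([((468.3,-300.8,90),down(-74),4,.085),((468.3,-300.8,67),down(-74),3,.085)])"
```

```text
at [ 469.3 -304.1  216. ] yaw -74.0 t 15.75 F [ 0.6  0.8 -0.2] g 0.998
[[-0.0008,-0.0002,0.0315,0.002,0,0,0.085],[-0.0008,-0.0002,0.0315,0.001,0.001,0,0.085],[-0.0009,-0.0001,0.0315,0.002,0,0,0.085],[-0.0008,-0.0001,0.0315,0.002,0.001,0,0.085],[0,0,0.0077,0,0,0,0.085],[0,0,0.0076,0,0,0,0.085],[0,0,0.0077,0,0,0,0.085]]
```

carry_out --rows '[[[-0.001,0,0.0315,0.002,0,0,0.085],[-0.001,0,0.0315,0.002,0,0,0.085],[-0.001,0,0.0315,0.002,0,0,0.085],[-0.0005,0,0.0315,0.001,0,0,0.085],[0,0,0.008,0,0,0,0.085],[0,0,0.008,0,0,0,0.085],[0,0,0.007,0,0,0,0.085],[0,0,0,0,0,0,0.085]]]'

```text
time_s: 16.75
position: [466.4, -300.6, 65.8]
tool_rot: [-2.508, 1.891, 0.006]
contact_force: [-0.2, 0.5, -0.0]
grip_width: 0.996
```

carry_out --rows '[[[0,0,0,0,0,0,0.06],[0,0,0,0,0,0,0.05],[0,0,0,0,0,0,0.04],[0,0,0,0,0,0,0.03],[0,0,0,0,0,0,0.03]]]' --newtons 40

```text
time_s: 17.38
position: [466.6, -301.0, 66.6]
tool_rot: [-2.508, 1.892, 0.004]
contact_force: [-0.2, -1.3, 5.6]
grip_width: 0.565
```

Disc gripped at 48 mm. Lifting and travelling to above the round rest.

```bash
python3 -c "
from h import *
plan([((466.6,-301,100),down(-74),3,.03),((466.6,-301,200),down(-74),3,.03),((522,118,200),down(-74),10,.03)])"
```

```text
at [ 466.6 -301.    66.6] yaw -74.1 t 17.375 F [-0.2 -1.3  5.6] g 0.565
[[0,0,-0.0111,0,0.001,0,0.03],[0,0.0001,-0.0112,0.001,0,-0.001,0.03],[0,0,-0.0111,0,0.001,0,0.03],[0,0,-0.0333,0,0,0,0.03],[0,0,-0.0334,0,0,0,0.03],[-0.0001,0,-0.0333,0,0,0,0.03],[-0.0387,-0.0169,0,0,0,0,0.03],[-0.0388,-0.0169,0,0,0,0,0.03]]
[[-0.0387,-0.0168,0,0,0,0,0.03],[-0.0388,-0.0169,0,0,0,0,0.03],[-0.0387,-0.0169,0,0,0,0,0.03],[-0.0388,-0.0169,0,0,0,0,0.03],[-0.0387,-0.0169,0,0,0,0,0.03],[-0.0387,-0.0168,0,0,0,0,0.03],[-0.0388,-0.0169,0,0,0,0,0.03],[-0.0387,-0.0169,0,0,0,0,0.03]]
```

carry_out --rows '[[[0,0,-0.005,0,0,0,0.03],[0,0,-0.012,0,0,0,0.03],[0,0,-0.017,0,0,0,0.03],[0,0,-0.03,0,0,0,0.03],[0,0,-0.035,0,0,0,0.03],[0,0,-0.035,0,0,0,0.03]]]'

```text
time_s: 18.12
position: [466.6, -300.8, 202.0]
tool_rot: [-2.508, 1.891, 0.005]
contact_force: [-0.4, -0.1, -3.1]
grip_width: 0.564
```

carry_out --rows '[[[0,0,0,0,0,0,0.03]]]'

```text
time_s: 18.25
position: [467.8, -301.7, 204.0]
tool_rot: [-2.508, 1.891, -0.005]
contact_force: [0.2, -0.1, -2.6]
grip_width: 0.561
```

```bash
python3 - <<'E'
from h import *
from bench import robot
c=robot.read_camera('wrist');np.savez('pics/w7.npz',**c);cv2.imwrite('pics/w7.png',c['color'][:,100:540,::-1])
hsv=cv2.cvtColor(c['color'],cv2.COLOR_RGB2HSV);H,S,V=[hsv[...,i].astype(int) for i in range(3)]
b=((H<14)|(H>170))&(S>85)&(V<130)
wmask(c,b,28,(235,130,410,225),'bar',False)
wmask(c,S<45,44,(275,140,350,225),'slab',True)
E
```

```text
bar rect [ 468.6 -305.3] [ 62.7 147.9] 17.1 circ [ 467.7 -305.7] 78.9
slab rect [ 463.5 -297.2] [59.6 58.8] 15.8 circ [ 463.2 -297.6] 40.5
```

carry_out --rows '[[[-0.025,-0.011,0,0,0,0,0.03],[-0.039,-0.017,0,0,0,0,0.03],[-0.044,-0.019,0,0,0,0,0.03],[-0.044,-0.019,0,0,0,0,0.03],[-0.044,-0.019,0,0,0,0,0.03],[-0.044,-0.019,0,0,0,0,0.03],[-0.044,-0.019,0,0,0,0,0.03],[-0.044,-0.019,0,0,0,0,0.03]]]'

```text
time_s: 19.3
position: [512.2, 55.0, 198.7]
tool_rot: [2.507, -1.891, -0.01]
contact_force: [0.7, -0.5, -2.7]
grip_width: 0.563
```

carry_out --rows '[[[-0.036,-0.015,0,0,0,0,0.03],[-0.023,-0.011,0,0,0,0,0.03],[0,0,0,0,0,0,0.03],[0,0,0,0,0,0,0.03]]]'

```text
time_s: 19.8
position: [521.3, 116.7, 199.5]
tool_rot: [2.507, -1.891, -0.009]
contact_force: [-0.8, -0.4, -2.6]
grip_width: 0.566
```

```bash
python3 - <<'E'
from h import *
from bench import robot
c=robot.read_camera('wrist');np.savez('pics/w8.npz',**c);cv2.imwrite('pics/w8.png',np.hstack([np.load('pics/w7.npz')['color'][80:340,200:440],c['color'][80:340,140:500]])[:,:,::-1])
plan([])
E
```

```text
at [521.5 116.5 199.9] yaw -74.1 t 19.85 F [-0.3 -0.3 -3.1] g 0.565
```

View pics/w8.png

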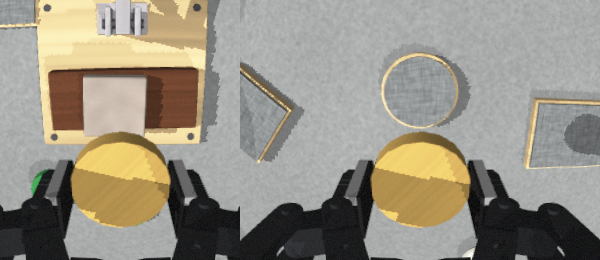

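The left half shows the slab alone on the bar. The right half shows the held disc at (420,180) and the round rest clear at (420,90). I measure both with the same camera.

```bash
python3 - <<'E'
from h import *
c=dict(np.load('pics/w8.npz'))
hsv=cv2.cvtColor(c['color'],cv2.COLOR_RGB2HSV);H,S,V=[hsv[...,i].astype(int) for i in range(3)]
# rest ring: saturated tan
m=(S>45)&(H>10)&(H<35)
w=wmask(c,cv2.morphologyEx(m.astype(np.uint8)*255,cv2.MORPH_CLOSE,np.ones((5,5),np.uint8))>0,14,(275,125,365,209),'ring14')
print(cv2.fitEllipse(w))
# disc held, underside plane z and top plane
D=(S>110)&(H>=15)&(H<35)
for z in (191,):
    w=wmask(c,D,z,(262,205,375,318),'disc')
E
```

```text
ring14 rect [543.8 127.3] [38.9 78.6] 22.3 circ [528.3 120.9] 39.4
((523.366455078125, 118.947998046875), (76.63561248779297, 79.29449462890625), 99.09024047851562)
disc rect [523.6 118. ] [52.6 49.5] 41.9 circ [524.1 117.9] 26.8
```

carry_out --rows '[[[-0.001,-0.0005,0.035,0,0,0,0.03],[-0.0005,-0.0003,0.045,0,0,0,0.03],[0,0,0.045,0,0,0,0.03],[0,0,0.02,0,0,0,0.03],[0,0,0.01,0,0,0,0.03],[0,0,0.004,0,0,0,0.03],[0,0,0.001,0,0,0,0.03],[0,0,0,0,0,0,0.03]]]'

```text
time_s: 20.85
position: [522.2, 119.5, 41.6]
tool_rot: [-2.507, 1.891, 0.005]
contact_force: [-0.0, 0.2, -2.4]
grip_width: 0.566
```

carry_out --rows '[[[0.0012,0.0005,0.002,0,0,0,0.03],[0,0,0.001,0,0,0,0.03],[0,0,0.001,0,0,0,0.03],[0,0,0,0,0,0,0.03]]]'

```text
time_s: 21.35
position: [521.6, 118.2, 36.7]
tool_rot: [-2.508, 1.891, 0.006]
contact_force: [-0.3, -0.1, -2.2]
grip_width: 0.561
```

Not yet touching. I go down in half-millimetres.

carry_out --rows '[[[0,0,0.0005,0,0,0,0.03],[0,0,0.0005,0,0,0,0.03],[0,0,0,0,0,0,0.03]]]'

```text
time_s: 21.72
position: [521.6, 118.2, 36.6]
tool_rot: [-2.508, 1.891, 0.006]
contact_force: [-5.2, -1.2, 6.6]
grip_width: 0.561
```

carry_out --rows '[[[0,0,0.0005,0,0,0,0.03],[0,0,0,0,0,0,0.03]]]'

```text
time_s: 21.98
position: [521.6, 118.2, 36.5]
tool_rot: [-2.508, 1.891, 0.006]
contact_force: [-8.1, -0.9, 9.4]
grip_width: 0.561
```

Contact. I ease off 0.5 mm and release.

carry_out --rows '[[[0,0,-0.0006,0,0,0,0.03],[0,0,0,0,0,0,0.05],[0,0,0,0,0,0,0.06],[0,0,0,0,0,0,0.075],[0,0,0,0,0,0,0.085],[0,0,-0.02,0,0,0,0.085],[0,0,-0.05,0,0,0,0.085],[0,0,-0.06,0,0,0,0.085]]]'

```text
time_s: 22.98
position: [521.2, 117.7, 166.2]
tool_rot: [2.507, -1.891, -0.009]
contact_force: [1.5, 0.8, 0.0]
grip_width: 0.994
```

carry_out --rows '[[[0,0,-0.03,0,0,0,0.085],[0,0,0,0,0,0,0.085],[0,0,0,0,0,0,0.085]]]'

```text
time_s: 23.35
position: [521.5, 117.7, 194.4]
tool_rot: [2.507, -1.891, -0.009]
contact_force: [0.0, 0.2, -0.7]
grip_width: 0.995
```

```bash
python3 - <<'E'
from h import *
from bench import robot
c=robot.read_camera('wrist');np.savez('pics/w9.npz',**c);cv2.imwrite('pics/w9.png',c['color'][:,:,::-1])
hsv=cv2.cvtColor(c['color'],cv2.COLOR_RGB2HSV);H,S,V=[hsv[...,i].astype(int) for i in range(3)]
print(hsv[175,320])
wmask(c,(S>110)&(H>=15)&(H<35),28,(290,145,350,200),'disc')
m=(S>45)&(H>10)&(H<35)
w=wmask(c,cv2.morphologyEx(m.astype(np.uint8)*255,cv2.MORPH_CLOSE,np.ones((5,5),np.uint8))>0,14,(265,110,375,225),'ring14')
plan([((463.5,-297.3,200),down(16),12,.085)])
E
```

```text
[ 22 137 237]
disc rect [524.7 119.5] [45.8 48.4] 16.0 circ [523.3 118.8] 25.3
ring14 rect [515.8 116.4] [61.4 51.8] 14.5 circ [514.9 118.3] 31.7
at [521.3 117.6 193.9] yaw -74.0 t 23.4 F [-0.9  0.2 -0.8] g 0.994
[[0.0319,0.0141,-0.0006,0,0.001,-0.131,0.085],[0.0298,0.0182,-0.0005,0,0,-0.131,0.085],[0.0272,0.0219,-0.0005,0,0.001,-0.131,0.085],[0.024,0.0253,-0.0005,0,0,-0.131,0.085],[0.0206,0.0282,-0.0006,0,0.001,-0.131,0.085],[0.0167,0.0307,-0.0004,0,0.001,-0.131,0.085],[0.0126,0.0326,-0.0005,0.001,0,-0.131,0.085],[0.0082,0.0339,-0.0005,0,0.001,-0.131,0.085]]
[[0.0036,0.0347,-0.0005,0,0.001,-0.131,0.085],[-0.0008,0.0349,-0.0005,0,0,-0.131,0.085],[-0.0055,0.0345,-0.0005,0,0.001,-0.131,0.085],[-0.0099,0.0335,-0.0005,0,0,-0.131,0.085]]
```

The disc is on the round rest at (523.3,118.8) against the rest centre (523.6,118.7). Next is the slab at (463.5,-297.3), gripped with yaw -74.

```bash
python3 -c "
from h import *
plan([((463.5,-297.3,180),down(-74.2),8,.085),((463.5,-297.3,75),down(-74.2),3,.085)])"
```

```text
at [521.3 117.6 193.9] yaw -74.0 t 23.4 F [-0.9  0.2 -0.8] g 0.994
[[0.0479,0.0212,0.0017,0.001,0.001,0,0.085],[0.0479,0.0212,0.0016,0,0,0.001,0.085],[0.0479,0.0211,0.0017,0.001,0.001,0,0.085],[0.0479,0.0212,0.0017,0.001,0,0,0.085],[0.0479,0.0211,0.0017,0,0.001,0.001,0.085],[0.0479,0.0211,0.0017,0.001,0,0,0.085],[0.0479,0.0211,0.0017,0.001,0.001,0,0.085],[0.048,0.0211,0.0018,0,0,0.001,0.085]]
[[0,0,0.035,0,0,0,0.085],[0,0,0.035,0,0,0,0.085],[0,0,0.035,0,0,0,0.085]]
```

carry_out --rows '[[[0.048,0.021,0.0017,0.0005,0.0005,0,0.085],[0.048,0.021,0.0017,0.0005,0.0005,0,0.085],[0.048,0.021,0.0017,0.0005,0.0005,0,0.085],[0.048,0.021,0.0017,0.0005,0.0005,0,0.085],[0.048,0.021,0.0017,0.0005,0.0005,0,0.085],[0.048,0.021,0.0017,0.0005,0.0005,0,0.085],[0.048,0.021,0.0017,0.0005,0.0005,0,0.085],[0.047,0.021,0.0017,0.0005,0.0005,0,0.085]]]'

```text
time_s: 24.4
position: [464.7, -298.0, 179.6]
tool_rot: [-2.507, 1.891, 0.002]
contact_force: [1.4, 0.8, -0.2]
grip_width: 0.999
```

carry_out --rows '[[[0,0,0.03,0,0,0,0.085],[0,0,0.03,0,0,0,0.085],[0,0,0.03,0,0,0,0.085],[0,0,0,0,0,0,0.085],[0,0,0,0,0,0,0.085]]]'

```text
time_s: 25.02
position: [466.1, -296.7, 92.1]
tool_rot: [-2.507, 1.891, -0.003]
contact_force: [-0.5, 0.2, 0.0]
grip_width: 0.998
```

```bash
python3 -c "
from h import *
plan([((463.5,-297.3,51),down(-74.2),3,.085)])"
```

```text
at [ 466.1 -296.7   92.1] yaw -74.0 t 25.025 F [-0.5  0.2  0. ] g 0.998
[[-0.0001,0.0009,0.0137,-0.001,0,0.001,0.085],[0,0.0009,0.0137,0,0,0.001,0.085],[-0.0001,0.0009,0.0137,-0.001,-0.001,0.001,0.085]]
```

carry_out --rows '[[[0,0.001,0.014,-0.001,0,0.001,0.085],[0,0.001,0.014,0,0,0.001,0.085],[0,0.0008,0.009,0,0,0.001,0.085],[0,0,0.004,0,0,0,0.085],[0,0,0,0,0,0,0.085]]]'

```text
time_s: 25.65
position: [463.2, -297.4, 50.3]
tool_rot: [-2.505, 1.895, -0.001]
contact_force: [-0.3, -0.3, 1.1]
grip_width: 0.994
```

carry_out --rows '[[[0,0,0,0,0,0,0.065],[0,0,0,0,0,0,0.055],[0,0,0,0,0,0,0.045],[0,0,0,0,0,0,0.04]]]' --newtons 40

```text
time_s: 26.15
position: [463.7, -297.6, 51.3]
tool_rot: [-2.505, 1.895, -0.003]
contact_force: [-0.6, 0.4, 5.4]
grip_width: 0.69
```

carry_out --rows '[[[0,0,-0.004,0,0,0,0.04],[0,0,-0.012,0,0,0,0.04],[0,0,-0.03,0,0,0,0.04],[0,0,-0.04,0,0,0,0.04],[0,0,-0.04,0,0,0,0.04],[0,0,-0.02,0,0,0,0.04],[0,0,0,0,0,0,0.04]]]'

```text
time_s: 27.02
position: [463.7, -297.8, 198.7]
tool_rot: [-2.505, 1.895, -0.008]
contact_force: [0.5, -0.4, -2.4]
grip_width: 0.684
```

```bash
python3 - <<'E'
from h import *
from bench import robot
c=robot.read_camera('wrist');np.savez('pics/w10.npz',**c)
hsv=cv2.cvtColor(c['color'],cv2.COLOR_RGB2HSV);H,S,V=[hsv[...,i].astype(int) for i in range(3)]
b=((H<14)|(H>170))&(S>85)&(V<130)
wmask(c,b,28,(235,120,410,225),'bar',False)
plan([((442.2,308.9,198),down(-23.7),14,.04)])
E
```

```text
bar rect [ 468.8 -305.3] [ 62.4 147.6] 16.9 circ [ 468.  -305.4] 78.8
at [ 463.1 -297.4  196.8] yaw -74.2 t 27.075 F [ 0.3  0.3 -2.5] g 0.686
[[-0.0421,-0.0103,-0.0001,0,0,-0.063,0.04],[-0.0413,-0.013,-0.0001,0,0,-0.063,0.04],[-0.0405,-0.0156,-0.0001,0,0,-0.063,0.04],[-0.0394,-0.018,-0.0002,0,0,-0.063,0.04],[-0.0382,-0.0205,-0.0001,0,-0.001,-0.063,0.04],[-0.0368,-0.0229,-0.0001,0,0,-0.063,0.04],[-0.0353,-0.0251,0,0,0,-0.063,0.04],[-0.0336,-0.0273,-0.0001,0,0,-0.063,0.04]]
[[-0.0319,-0.0294,-0.0001,-0.001,0,-0.063,0.04],[-0.0299,-0.0313,-0.0001,0,0,-0.063,0.04],[-0.0279,-0.0332,-0.0001,0,0,-0.063,0.04],[-0.0258,-0.0348,-0.0001,0,0,-0.063,0.04],[-0.0235,-0.0364,-0.0001,0,0,-0.063,0.04],[-0.0212,-0.0378,-0.0001,0,-0.001,-0.063,0.04]]
```

carry_out --rows '[[[-0.0421,-0.0103,0,0,0,-0.063,0.04],[-0.0413,-0.013,0,0,0,-0.063,0.04],[-0.0405,-0.0156,0,0,0,-0.063,0.04],[-0.0394,-0.018,0,0,0,-0.063,0.04],[-0.0382,-0.0205,0,0,0,-0.063,0.04],[-0.0368,-0.0229,0,0,0,-0.063,0.04],[-0.0353,-0.0251,0,0,0,-0.063,0.04],[-0.0336,-0.0273,0,0,0,-0.063,0.04]]]'

```text
time_s: 28.08
position: [450.2, 50.4, 194.8]
tool_rot: [2.899, -1.208, -0.002]
contact_force: [1.3, 0.1, -1.8]
grip_width: 0.686
```

carry_out --rows '[[[-0.0319,-0.0294,0,0,0,-0.063,0.04],[-0.0299,-0.0313,0,0,0,-0.063,0.04],[-0.0279,-0.0332,0,0,0,-0.063,0.04],[-0.0258,-0.0348,0,0,0,-0.063,0.04],[-0.0235,-0.0364,0,0,0,-0.063,0.04],[-0.0212,-0.0378,0,0,0,-0.063,0.04],[0,0,0,0,0,0,0.04],[0,0,0,0,0,0,0.04]]]'

```text
time_s: 29.08
position: [441.8, 308.3, 195.0]
tool_rot: [3.073, -0.645, -0.001]
contact_force: [0.6, 0.4, -1.8]
grip_width: 0.687
```

```bash
python3 - <<'E'
from h import *
from bench import robot
c=robot.read_camera('wrist');np.savez('pics/w11.npz',**c);cv2.imwrite('pics/w11.png',c['color'][60:380,120:520,::-1])
plan([((442.2,308.9,198),down(-23.7),1,.04)])
E
```

```text
at [442.  308.  195.4] yaw -23.7 t 29.125 F [ 0.3 -0.2 -1.8] g 0.694
[[-0.0002,-0.0009,-0.0026,0.001,0,-0.001,0.04]]
```

View pics/w11.png

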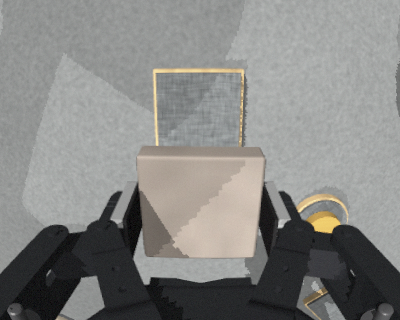

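The picture shows the held slab (138-265,146-257) squarely above the square rest, whose visible part spans (154-244,69-146). I measure the rest's side lines.

```bash
python3 - <<'E'
from h import *
c=dict(np.load('pics/w11.npz'))
hsv=cv2.cvtColor(c['color'],cv2.COLOR_RGB2HSV);H,S,V=[hsv[...,i].astype(int) for i in range(3)]
m=(S>50)&(H>10)&(H<35)
o=np.zeros((400,640),np.uint8);o[122:200,265:372]=m[122:200,265:372]*255
v,u=np.nonzero(o)
w=fray(c,np.c_[u,v],14)[:,:2]
r=cv2.minAreaRect(w.astype(np.float32));print(r)
# outer edges in rest frame at yaw
for yaw in(-23.7,r[2]-90 if r[2]>45 else r[2]):
    a=np.radians(yaw);ex=np.array([np.cos(a),np.sin(a)]);ey=np.array([-np.sin(a),np.cos(a)])
    X=w@ex;Y=w@ey
    print(yaw,'X',np.percentile(X,[0.5,99.5]),'Y',np.percentile(Y,[.5,99.5]),'med L',np.median(X[X<X.min()+8]))
    for cx,cy in[( (X.min()+X.max())/2, Y.max()-45)]:print('centre',ex*cx+ey*cy)
# slopes of left and right lines
for s in(0,1):
    k=(u<290) if s==0 else (u>345)
    k&=(v>140)
    l=cv2.fitLine(w[k].astype(np.float32),cv2.DIST_HUBER,0,.01,.01).ravel();print('line',np.degrees(np.arctan2(l[1],l[0])),l[2:],k.sum())
k=(v<136)&(u>285)&(u<350);l=cv2.fitLine(w[k].astype(np.float32),cv2.DIST_HUBER,0,.01,.01).ravel();print('top',np.degrees(np.arctan2(l[1],l[0])),l[2:])
E
```

```text
((445.50079345703125, 319.8704528808594), (73.38411712646484, 89.51078033447266), 66.2658920288086)
-23.7 X [234.87976773 324.03049834] Y [435.29660076 508.58767913] med L 236.2586511467623
centre [442.17723296 312.28100046]
-23.734107971191406 X [234.58982794 323.74662058] Y [435.43924641 508.74998111] med L 235.97254618436415
centre [442.15694293 312.26518673]
line 66.473335 [403.4883  331.82782] 151
line 66.17836 [483.32794 297.82748] 146
top -23.821953 [458.98505 351.52084]
```

```bash
python3 - <<'E'
from h import *
c=dict(np.load('pics/w11.npz'))
hsv=cv2.cvtColor(c['color'],cv2.COLOR_RGB2HSV);H,S,V=[hsv[...,i].astype(int) for i in range(3)]
print(hsv[260,300],hsv[300,320],hsv[210,320],hsv[218,320])
for z in(188,):
  wmask(c,(V>120)&(S>12)&(S<60)&((H<25)|(H>170)),z,(250,214,395,330),'slab')
s=dict(np.load('pics/scene0.npz'));P=cloud(s);Z=P[...,2]
print('tab',np.median(Z[180:200,400:430]))
for n,(u0,v0,u1,v1) in dict(sq=(410,200,470,245),rd=(345,212,392,250)).items():
    m=np.zeros((400,640),np.uint8);m[v0:v1,u0:u1]=((Z>9)&(Z<22))[v0:v1,u0:u1]*255
    cs,_=cv2.findContours(m,0,1);k=max(cs,key=cv2.contourArea);q=P[m>0]
    # corners of top outline, drop side faces by depth height
    t=np.median(q[:,2]);m2=m*((Z>t-2.5)).astype(np.uint8);cs,_=cv2.findContours(m2,0,1);k=max(cs,key=cv2.contourArea)
    w=ray(s,k[:,0],t)[:,:2].astype(np.float32);print(n,t,cv2.minAreaRect(w),cv2.minEnclosingCircle(w)[0])
# top cam by tan rim colour
c=dict(np.load('pics/top0.npz'));hsv=cv2.cvtColor(c['color'],cv2.COLOR_RGB2HSV);H,S,V=[hsv[...,i].astype(int) for i in range(3)]
o=np.zeros((400,640),np.uint8);m=(S>60)&(H>8)&(H<35);o[235:300,150:218]=m[235:300,150:218]*255
v,u=np.nonzero(o);print('top rim',cv2.minAreaRect(ray(c,np.c_[u,v],14)[:,:2].astype(np.float32)))
E
```

```text
[ 16  30 176] [ 13  35 204] [ 16  33 146] [ 14  31 200]
slab rect [442.2 306.8] [60.3 58.9] 65.9 circ [442.4 307. ] 41.0
tab -0.4108652472934864
sq 13.449592099440679 ((444.3666687011719, 309.1743469238281), (87.31242370605469, 91.24608612060547), 65.86537170410156) (442.7765197753906, 307.6549072265625)
rd 13.665012439609427 ((525.7491455078125, 115.5376205444336), (74.21099853515625, 76.46797180175781), 41.95582962036133) (525.4672241210938, 117.0435562133789)
top rim ((441.3252868652344, 305.9954833984375), (89.07161712646484, 91.12749481201172), 66.85895538330078)
```

Rest estimates in y range from 308.9 (top depth) to 312 (wrist). I go for (442.2,310), place, then check the margins from one view.

carry_out --rows '[[[-0.0006,-0.0018,0.035,0,0,0,0.04],[0,0,0.045,0,0,0,0.04],[0,0,0.045,0,0,0,0.04],[0,0,0.018,0,0,0,0.04],[0,0,0.008,0,0,0,0.04],[0,0,0.003,0,0,0,0.04],[0,0,0,0,0,0,0.04],[0,0,0,0,0,0,0.04]]]'

```text
time_s: 30.12
position: [443.0, 311.2, 43.6]
tool_rot: [-3.073, 0.644, -0.004]
contact_force: [-0.1, -0.4, -1.2]
grip_width: 0.688
```

```bash
python3 - <<'E'
from h import *
plan([((442.2,310,37.3),down(-23.7),1,.04)])
E
```

```text
at [443.  311.2  43.6] yaw -23.7 t 30.125 F [-0.1 -0.4 -1.2] g 0.688
[[-0.0003,0.0014,0.0063,-0.002,-0.002,0,0.04]]
```

carry_out --rows '[[[0,0.001,0.003,-0.002,-0.002,0,0.04],[0,0,0.002,0,0,0,0.04],[0,0,0.001,0,0,0,0.04],[0,0,0,0,0,0,0.04]]]'

```text
time_s: 30.62
position: [442.1, 309.8, 37.3]
tool_rot: [3.073, -0.644, -0.002]
contact_force: [-3.6, -3.2, 6.8]
grip_width: 0.686
```

carry_out --rows '[[[0,0,0.0005,0,0,0,0.04],[0,0,0.0005,0,0,0,0.04],[0,0,0,0,0,0,0.04]]]'

```text
time_s: 31.0
position: [442.1, 309.9, 37.3]
tool_rot: [3.073, -0.644, -0.002]
contact_force: [-7.6, -5.2, 13.4]
grip_width: 0.692
```

Down in contact. I ease off, release and back up to check.

carry_out --rows '[[[0,0,-0.001,0,0,0,0.04],[0,0,0,0,0,0,0.06],[0,0,0,0,0,0,0.07],[0,0,0,0,0,0,0.08],[0,0,0,0,0,0,0.085],[0,0,-0.02,0,0,0,0.085],[0,0,-0.05,0,0,0,0.085],[0,0,-0.06,0,0,0,0.085]]]'

```text
time_s: 32.0
position: [441.7, 309.6, 166.8]
tool_rot: [3.071, -0.644, -0.005]
contact_force: [0.6, 0.0, -0.4]
grip_width: 0.993
```

carry_out --rows '[[[0,0,-0.03,0,0,0,0.085],[0,0,0,0,0,0,0.085],[0,0,0,0,0,0,0.085]]]'

```text
time_s: 32.38
position: [441.9, 309.8, 195.0]
tool_rot: [3.072, -0.644, -0.005]
contact_force: [0.5, 0.2, -0.1]
grip_width: 0.999
```

```bash
python3 - <<'E'
from h import *
from bench import robot
c=robot.read_camera('wrist');np.savez('pics/w12.npz',**c)
d=dict(np.load('pics/w9.npz'))
cv2.imwrite('pics/w12.png',np.hstack([cv2.resize(x['color'][100:240,250:390],(560,560),interpolation=2)[:,:400 if 0 else 560] for x in (c,)]+[cv2.resize(d['color'][110:230,290:350],(240,480)) if 0 else cv2.resize(d['color'][100:240,265:375],(235,300)).repeat(1,0) if 0 else np.pad(cv2.resize(d['color'][115:225,265:375],(236,236)),((0,324),(0,0),(0,0)))])[:,:,::-1])
hsv=cv2.cvtColor(c['color'],cv2.COLOR_RGB2HSV);H,S,V=[hsv[...,i].astype(int) for i in range(3)]
m=(S>50)&(H>10)&(H<35)
o=np.zeros((400,640),np.uint8);o[100:240,250:390]=m[100:240,250:390]*255
v,u=np.nonzero(o);print('rim',cv2.minAreaRect(fray(c,np.c_[u,v],14)[:,:2].astype(np.float32)))
wmask(c,(V>150)&(S>15)&(S<50)&(H<25),30,(270,120,370,225),'slab')
plan([])
E
```

```text
rim ((442.2070617675781, 312.1602478027344), (90.11637878417969, 89.28776550292969), 66.3075942993164)
slab rect [442.2 308.4] [59.1 58.9] 66.2 circ [442.2 308.3] 41.0
at [441.8 309.7 194.5] yaw -23.7 t 32.425 F [-0.9 -0.2 -1.5] g 0.999
```

View pics/w12.png

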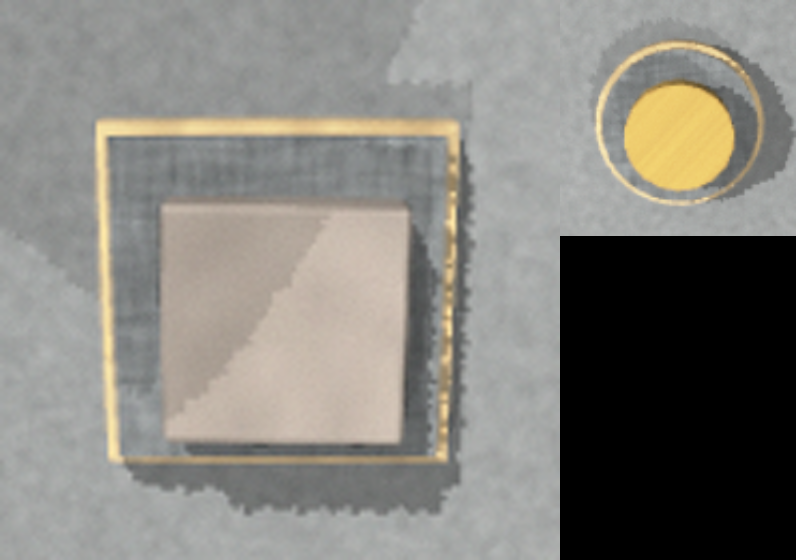

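The picture shows the slab squarely aligned but seemingly nearer the lower rim: rows 207-442 against felt rows 138-457. Parallax accounts for part of that, so I compute it.

```bash
python3 - <<'E'
from h import *
c=dict(np.load('pics/w12.npz'));ey=np.array([np.sin(np.radians(23.7)),np.cos(np.radians(23.7))]);ex=np.array([ey[1],-ey[0]])
f=lambda rows,h,e=ey,col=283:[float((fray(c,[(250+col/4,100+r/4)],h)[0,:2]@e).round(1)) for r in rows]
a=f([138,457],14);b=f([207,442],30);o=f([118,463],14);print('felt',a,np.diff(a),np.mean(a),'rim',o,np.mean(o),'slab',b,np.diff(b),np.mean(b))
g=lambda cols,h,row:[float((fray(c,[(250+q/4,100+row/4)],h)[0,:2]@ex).round(1)) for q in cols]
a=g([107,450],14,300);b=g([163,405],30,300);print('x felt',a,np.mean(a),'slab',b,np.mean(b))
z=c['range_z'];T=c['world_from_camera'];K=c['mtx']
def pt(u,v):
    a=np.array([u-K[0,2],v-K[1,2]])/K[0,0];t=np.hypot(*a);x=a/t*np.tan(t)*z[v,u]
    return (T@np.r_[x[0],-x[1],-z[v,u],1])[:3].round(1)
print('slab top',pt(320,180),'felt',pt(320,142),pt(280,180),'table',pt(320,115),pt(240,180))
d=dict(np.load('pics/w9.npz'));h=cv2.cvtColor(d['color'],cv2.COLOR_RGB2HSV).astype(int)
m=(h[...,1]>45)&(h[...,0]>10)&(h[...,0]<35);v,u=np.nonzero(m[112:225,262:378]);u+=262;v+=112
C=np.array([320,175]);
w=fray(d,np.c_[u,v],14)[:,:2];r=np.hypot(*(w-[523.5,118.7]).T);k=(r>34);cc=cv2.fitEllipse(w[k].astype(np.float32));print('round ring ellipse',cc,cv2.minEnclosingCircle(w[k].astype(np.float32)))
E
```

```text
felt [503.0, 419.5] [-83.5] 461.25 rim [508.0, 417.8] 462.9 slab [488.8, 430.0] [-58.8] 459.4
x felt [236.8, 323.6] 280.20000000000005 slab [252.7, 310.5] 281.6
slab top [442.4 309.7  30.1] felt [456.1 340.9  13.3] [403.2 321.8  13.6] table [466.5 364.6   0.8] [ 3.597e+02  3.370e+02 -2.000e-01]
round ring ellipse ((524.2071533203125, 119.03353118896484), (76.28358459472656, 77.19837951660156), 102.9234390258789) ((524.6900024414062, 119.31143951416016), 40.19751739501953)
```

The slab sits within about 2–3 mm of centre by wrist view, and top-camera values disagree in the other direction. I'll check with the top camera once the arm is away. Now the bar, gripped 40 mm off its middle to clear the post.

```bash
python3 -c "
from h import *
plan([((457.2,-267,190),down(16.7),12,.085)])"
```

```text
at [441.8 309.7 194.5] yaw -23.7 t 32.425 F [-0.9 -0.2 -1.5] g 0.999
[[0.0205,0.0435,0.0005,0,0,-0.059,0.085],[0.0179,0.0446,0.0005,0,0.001,-0.058,0.085],[0.0152,0.0456,0.0005,0.001,0,-0.059,0.085],[0.0126,0.0464,0.0005,0,0,-0.059,0.085],[0.0098,0.0471,0.0005,0,0.001,-0.059,0.085],[0.007,0.0475,0.0005,0.001,0,-0.058,0.085],[0.0042,0.0479,0.0004,0,0.001,-0.059,0.085],[0.0014,0.0481,0.0004,0,0,-0.059,0.085]]
[[-0.0014,0.048,0.0005,0,0,-0.059,0.085],[-0.0043,0.0479,0.0004,0.001,0.001,-0.058,0.085],[-0.007,0.0476,0.0004,0,0,-0.059,0.085],[-0.0099,0.047,0.0004,0,0,-0.059,0.085]]
```

carry_out --rows '[[[0.0205,0.0435,0.0005,0,0,-0.059,0.085],[0.018,0.0445,0.0005,0,0.001,-0.059,0.085],[0.015,0.0455,0.0005,0,0,-0.059,0.085],[0.0125,0.0465,0.0005,0,0,-0.059,0.085],[0.01,0.047,0.0005,0,0.001,-0.059,0.085],[0.007,0.0475,0.0005,0.001,0,-0.059,0.085],[0.004,0.048,0.0005,0,0,-0.059,0.085],[0.0015,0.048,0.0005,0,0,-0.059,0.085]]]'

```text
time_s: 33.42
position: [452.2, -75.6, 191.3]
tool_rot: [-3.14, -0.095, 0.004]
contact_force: [1.6, 0.4, 0.2]
grip_width: 0.992
```

carry_out --rows '[[[-0.0015,0.048,0.0005,0,0,-0.059,0.085],[-0.0045,0.048,0.0005,0.001,0,-0.059,0.085],[-0.007,0.0475,0.0005,0,0,-0.059,0.085],[-0.01,0.047,0.0005,0,0,-0.057,0.085],[0,0,0,0,0,0,0.085],[0,0,0,0,0,0,0.085]]]'

```text
time_s: 34.17
position: [457.8, -265.8, 189.5]
tool_rot: [-3.106, -0.457, 0.002]
contact_force: [-0.5, -0.9, -0.3]
grip_width: 0.99
```

```bash
python3 - <<'E'
from h import *
from bench import robot
c=robot.read_camera('wrist');np.savez('pics/w13.npz',**c);cv2.imwrite('pics/w13.png',c['color'][:,:,::-1])
t=robot.read_camera('top');np.savez('pics/top1.npz',**t)
hsv=cv2.cvtColor(c['color'],cv2.COLOR_RGB2HSV);H,S,V=[hsv[...,i].astype(int) for i in range(3)]
b=((H<14)|(H>170))&(S>85)&(V<130)
b[230:]=0
wmask(c,b,28,(230,80,410,330),'bar vis',False)
# slab vs rest in top view
hsv=cv2.cvtColor(t['color'],cv2.COLOR_RGB2HSV)
cv2.imwrite('pics/t1.png',np.hstack([cv2.resize(t['color'][235:300,150:220],None,fx=5.5,fy=5.5,interpolation=2),cv2.resize(t['color'][200:265,227:297],None,fx=5.5,fy=5.5,interpolation=2)])[:,:,::-1])
plan([((457.2,-267,33.5),down(16.7),4,.085)])
E
```

```text
bar vis rect [ 456.7 -273.5] [60.8 85.4] 16.8 circ [ 457.1 -274.2] 51.6
at [ 458.2 -265.3  190.3] yaw 16.8 t 34.275 F [ 0.3 -0.4 -0.5] g 0.999
[[-0.0003,0.0004,0.0392,0,0,0.001,0.085],[-0.0004,0.0004,0.0392,-0.001,0,0,0.085],[-0.0003,0.0003,0.0392,0,0,0.001,0.085],[-0.0004,0.0004,0.0392,0,0,0,0.085]]
```

View pics/t1.png

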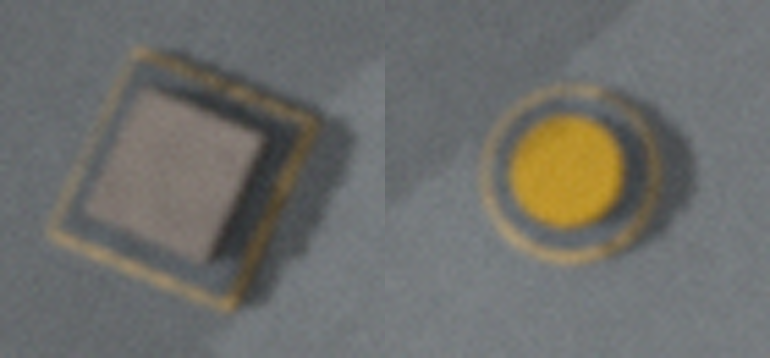

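In the left crop the slab centre is (177,173) against the rest at (185,179). After 16 mm parallax the slab is about (+1.7,-2.0) mm off. In the right crop the disc is (567,171) against the ring at (571,174), under 1 mm off after parallax. The bar is next. 15 pictures viewed.

carry_out --rows '[[[-0.0005,0.0003,0.035,0,0,0,0.085],[-0.0005,0.0003,0.04,-0.001,0,0,0.085],[-0.0005,0.0003,0.04,0,0,0,0.085],[0,0.0003,0.022,0,0,0,0.085],[0,0,0.012,0,0,0,0.085],[0,0,0.004,0,0,0,0.085],[0,0,0,0,0,0,0.085],[0,0,0,0,0,0,0.085]]]'

```text
time_s: 35.28
position: [457.7, -268.3, 39.0]
tool_rot: [3.106, 0.458, 0.003]
contact_force: [-0.3, -0.7, 0.1]
grip_width: 0.996
```

carry_out --rows '[[[-0.0007,0,0.003,0,0,0,0.085],[0,0,0.002,0,0,0,0.085],[0,0,0,0,0,0,0.085]]]'

```text
time_s: 35.65
position: [456.3, -268.2, 32.7]
tool_rot: [3.108, 0.458, 0.0]
contact_force: [-0.2, 1.2, 0.1]
grip_width: 0.995
```

carry_out --rows '[[[0,0,0,0,0,0,0.07],[0,0,0,0,0,0,0.06],[0,0,0,0,0,0,0.05],[0,0,0,0,0,0,0.045]]]' --newtons 60

```text
time_s: 36.15
position: [456.7, -268.5, 33.5]
tool_rot: [3.107, 0.458, 0.001]
contact_force: [-1.4, 0.2, 5.5]
grip_width: 0.706
```

Bar gripped. Lift and carry to the long rest.

carry_out --rows '[[[0,0,-0.003,0,0,0,0.045],[0,0,-0.01,0,0,0,0.045],[0,0,-0.025,0,0,0,0.045],[0,0,-0.035,0,0,0,0.045],[0,0,-0.04,0,0,0,0.045],[0,0,-0.03,0,0,0,0.045],[0,0,-0.015,0,0,0,0.045],[0,0,0,0,0,0,0.045]]]'

```text
time_s: 37.15
position: [456.6, -268.3, 191.5]
tool_rot: [3.106, 0.458, 0.002]
contact_force: [0.7, 0.2, -2.8]
grip_width: 0.707
```

```bash
python3 - <<'E'
from h import *
c=dict(np.load('pics/top0.npz'))
q=np.array([(120,232),(528,113),(588,300),(180,424)])/6+[290,180]
w=ray(c,q,14);print(w.round(1),w.mean(0),np.linalg.norm(w[0]-w[1]),np.linalg.norm(w[1]-w[2]))
d=w[0]-w[1]+w[3]-w[2];print('yaw',np.degrees(np.arctan2(-d[0],d[1])))
plan([((523.6,-64.9,190),down(14.9),6,.045)])
E
```

```text
[[ 550.3   -7.9   14. ]
 [ 595.  -182.8   14. ]
 [ 514.  -202.    14. ]
 [ 468.9  -29.7   14. ]] [ 532.05926944 -105.60553925   14.        ] 180.59104205504948 83.15464379628992
yaw 14.500805558977852
at [ 456.6 -268.3  191.5] yaw 16.8 t 37.15 F [ 0.7  0.2 -2.8] g 0.707
[[0.0205,-0.0292,0.0002,0,0,0.005,0.045],[0.0203,-0.0294,0.0003,0.001,0,0.006,0.045],[0.0201,-0.0294,0.0002,0,-0.001,0.005,0.045],[0.02,-0.0296,0.0002,0,0,0.006,0.045],[0.0198,-0.0297,0.0003,0,0,0.005,0.045],[0.0197,-0.0297,0.0002,0.001,0,0.006,0.045]]
```

carry_out --rows '[[[0.0205,-0.0292,0,0,0,0.005,0.045],[0.0203,-0.0294,0,0,0,0.006,0.045],[0.0201,-0.0294,0,0,0,0.005,0.045],[0.02,-0.0296,0,0,0,0.006,0.045],[0.0198,-0.0297,0,0,0,0.005,0.045],[0.0197,-0.0297,0,0,0,0.006,0.045],[0,0,0,0,0,0,0.045],[0,0,0,0,0,0,0.045]]]'

```text
time_s: 38.15
position: [522.8, -65.0, 189.4]
tool_rot: [3.115, 0.407, -0.003]
contact_force: [0.1, -0.0, -1.9]
grip_width: 0.707
```

```bash
cat > longm.py <<'E'
from h import *
from bench import robot
import sys
c=robot.read_camera('wrist');np.savez(f'pics/{sys.argv[1]}.npz',**c);cv2.imwrite(f'pics/{sys.argv[1]}.png',c['color'][:,:,::-1])
hsv=cv2.cvtColor(c['color'],cv2.COLOR_RGB2HSV);H,S,V=[hsv[...,i].astype(int) for i in range(3)]
a=np.radians(14.9);ex=np.array([np.cos(a),np.sin(a)]);ey=np.array([-ex[1],ex[0]])
cen=np.array([533.6,-102.3])
v,u=np.mgrid[60:330,180:470];v=v.ravel();u=u.ravel()
k=((S>45)&(H>10)&(H<35)&(V>90))[v,u]
w=fray(c,np.c_[u,v][k],14)[:,:2]-cen;X=w@ex;Y=w@ey
uv=np.c_[u,v][k]
for n,s in dict(left=(abs(X+42)<8)&(Y>40)&(Y<88),right=(abs(X-42)<8)&(Y>40)&(Y<88),end=(abs(Y-90)<9)&(abs(X)<36)).items():
    q=(X if n!='end' else Y)[s]
    if len(q)>10:print(n,len(q),np.percentile(q,[2,25,50,75,98]).round(1),uv[s].mean(0).round(),np.polyfit((Y if n!='end' else X)[s],q,1).round(4))
    else:print(n,len(q))
o=robot.get_obs();p=np.array(o['position'][:2]);print('tcp rel',(p-cen)@ex,(p-cen)@ey,o['position'])
E
python3 longm.py w14
```

```text
left 142 [-42.3 -41.5 -40.6 -40.  -37.1] [278. 151.] [ 2.37000e-02 -4.21938e+01]
right 154 [37.6 38.8 39.6 40.5 41.1] [360. 151.] [-9.80000e-03  4.02063e+01]
end 302 [87.3 88.3 89.2 90.2 90.5] [320. 126.] [-1.00000e-03  8.88601e+01]
tcp rel -0.8847312884504385 38.399490804543 [522.87124852 -65.41914406 189.77903093]
```

carry_out --rows '[[[0.0003,0,0.035,0,0,0.002,0.045],[0,0,0.045,0,0,0,0.045],[0,0,0.04,0,0,0,0.045],[0,0,0.015,0,0,0,0.045],[0,0,0.007,0,0,0,0.045],[0,0,0,0,0,0,0.045],[0,0,0,0,0,0,0.045]]]'

```text
time_s: 39.08
position: [524.7, -65.0, 50.4]
tool_rot: [3.114, 0.403, 0.005]
contact_force: [-0.6, -0.2, -1.4]
grip_width: 0.706
```

```bash
python3 longm.py w15; python3 -c "
from h import *
plan([])"
```

```text
left 236 [-41.7 -40.9 -40.3 -39.8 -34.3] [243. 200.] [ 1.98000e-02 -4.10806e+01]
right 288 [34.5 37.6 38.8 39.6 40.4] [387. 186.] [3.21000e-02 3.61989e+01]
end 1265 [87.2 88.3 89.4 90.5 91.7] [314. 151.] [-2.10000e-03  8.94047e+01]
tcp rel 0.8639047604619877 38.40984769818749 [524.55842547 -64.95950373  50.25200569]
at [524.6 -65.   50.3] yaw 14.8 t 39.125 F [ 0.6 -0.7 -1.3] g 0.707
```

carry_out --rows '[[[-0.0012,-0.0005,0.006,0,0,0,0.045],[0,0,0.004,0,0,0,0.045],[0,0,0.001,0,0,0,0.045],[0,0,0,0,0,0,0.045],[0,0,0,0,0,0,0.045]]]'

```text
time_s: 39.75
position: [522.5, -64.7, 37.9]
tool_rot: [3.115, 0.404, 0.001]
contact_force: [0.4, 0.8, -1.7]
grip_width: 0.708
```

carry_out --rows '[[[0,0,0.0005,0,0,0,0.045],[0,0,0.0005,0,0,0,0.045],[0,0,0,0,0,0,0.045]]]'

```text
time_s: 40.12
position: [522.6, -64.7, 37.5]
tool_rot: [3.115, 0.404, 0.001]
contact_force: [-3.5, 1.3, 4.9]
grip_width: 0.704
```

carry_out --rows '[[[0,0,0,0,0,0,0.045],[0,0,0,0,0,0,0.065],[0,0,0,0,0,0,0.075],[0,0,0,0,0,0,0.085],[0,0,0,0,0,0,0.085],[0,0,-0.02,0,0,0,0.085],[0,0,-0.05,0,0,0,0.085],[0,0,-0.06,0,0,0,0.085]]]'

```text
time_s: 41.12
position: [521.6, -64.5, 167.2]
tool_rot: [-3.115, -0.403, 0.003]
contact_force: [1.3, -1.1, 0.5]
grip_width: 0.998
```

carry_out --rows '[[[0,-0.05,-0.03,0,0,0,0.085],[0,-0.05,0,0,0,0,0.085],[0,-0.05,0,0,0,0,0.085],[0,-0.05,0,0,0,0,0.085],[0,-0.05,0,0,0,0,0.085],[0,-0.04,0,0,0,0,0.085],[0,0,0,0,0,0,0.085]]]'

```text
time_s: 42.0
position: [447.7, 217.8, 196.6]
tool_rot: [3.114, 0.41, 0.001]
contact_force: [0.1, -0.0, -0.6]
grip_width: 0.997
```

```bash
python3 - <<'E'
from h import *
from bench import robot
t=robot.read_camera('top');np.savez('pics/top2.npz',**t);cv2.imwrite('pics/t2.png',cv2.resize(t['color'][185:265,290:400],None,fx=7,fy=7,interpolation=2)[:,:,::-1])
hsv=cv2.cvtColor(t['color'],cv2.COLOR_RGB2HSV);H,S,V=[hsv[...,i].astype(int) for i in range(3)]
def go(n,m,h,b):
    o=np.zeros((400,640),np.uint8);o[b[1]:b[3],b[0]:b[2]]=m[b[1]:b[3],b[0]:b[2]]*255
    cs,_=cv2.findContours(o,0,1);k=max(cs,key=cv2.contourArea);r=cv2.minAreaRect(ray(t,k[:,0],h)[:,:2].astype(np.float32));print(n,[np.round(x,1) for x in r])
go('bar',((H<14)|(H>170))&(S>70)&(V<130),32,(295,190,392,258))
P=cloud(t);Z=P[...,2]
go('barZ',(Z>26)&(Z<40),32,(295,190,392,258))
go('slabZ',(Z>24)&(Z<38),30,(150,235,218,300))
go('sqZ',(Z>8)&(Z<38),14,(150,235,218,300))
go('longZ',(Z>8)&(Z<40),14,(295,190,384,258))
plan([])
E
```

```text
bar [array([ 533.1, -103.3]), array([ 61.6, 148.9]), np.float64(13.7)]
barZ [array([ 534.1, -101.8]), array([ 62.6, 149.5]), np.float64(14.0)]
slabZ [array([424.2, 335.3]), array([9.8, 2.4]), np.float64(87.8)]
sqZ [array([419.4, 345. ]), array([42.7, 18.7]), np.float64(67.0)]
longZ [array([ 533.7, -102.4]), array([ 84.1, 179.6]), np.float64(14.8)]
at [448.2 216.5 196.5] yaw 14.9 t 42.05 F [ 0.1 -0.7  0.2] g 0.995
```

View pics/t2.png

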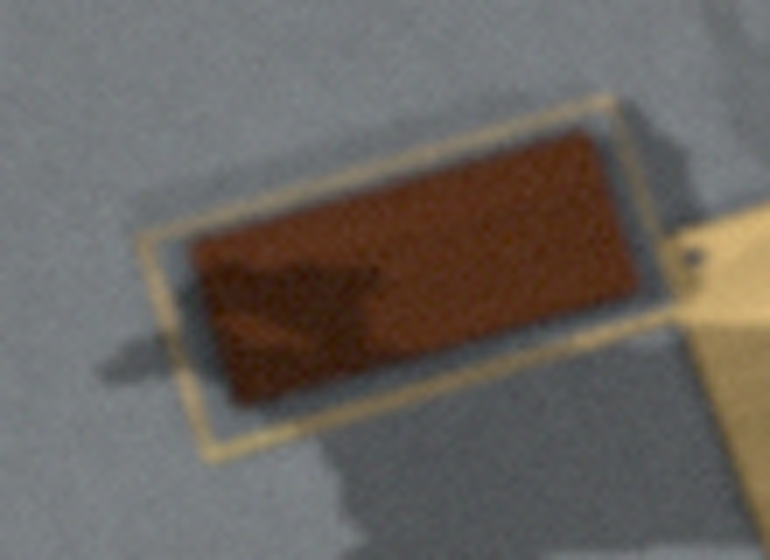

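The bar lies squarely inside the long rest. By the same top-view depth it is at (534.1,-101.8) against the rest at (533.7,-102.4), and its yaw is within 1°. All 16 pictures are used. I apply the same numeric check to the slab, disc and bystanders.

```bash
python3 - <<'E'
from h import *
def go(t,n,lo,hi,h,b):
    P=cloud(t);Z=P[...,2];m=(Z>lo)&(Z<hi)
    o=np.zeros((400,640),np.uint8);o[b[1]:b[3],b[0]:b[2]]=m[b[1]:b[3],b[0]:b[2]]*255
    cs,_=cv2.findContours(o,0,1);k=max(cs,key=cv2.contourArea);w=ray(t,k[:,0],h)[:,:2].astype(np.float32);r=cv2.minAreaRect(w);print(n,[np.round(x,1) for x in r],np.round(cv2.minEnclosingCircle(w)[0],1))
t=dict(np.load('pics/top1.npz'))
go(t,'slab',24,38,30,(150,235,218,300));go(t,'sq',8,38,14,(150,235,218,300))
go(t,'disc',22,36,28,(236,205,286,255));go(t,'rd',8,36,14,(236,205,286,255))
for n in('top0','top2'):
    t=dict(np.load(f'pics/{n}.npz'));go(t,n+' bowl',10,80,45,(170,130,225,190));go(t,n+' mic',6,150,60,(262,95,312,160))
E
```

```text
slab [array([443. , 306.1]), array([62.3, 60. ]), np.float64(65.3)] [442.1 305.8]
sq [array([442.5, 309.3]), array([91. , 89.7]), np.float64(66.3)] [442. 310.]
disc [array([523. , 118.7]), array([49.4, 47.3]), np.float64(87.8)] [522.9 118.1]
rd [array([524.1, 119.5]), array([77.9, 75.7]), np.float64(87.8)] [523.9 118.6]
top0 bowl [array([710.2, 273. ]), array([94. , 92.9]), np.float64(87.8)] [709.6 272.7]
top0 mic [array([773.6,  61. ]), array([142.2,  83.5]), np.float64(23.3)] [777.3  54.2]
top2 bowl [array([710.2, 273. ]), array([94. , 92.9]), np.float64(87.8)] [709.6 272.7]
top2 mic [array([776.7,  49. ]), array([ 80.5, 143.5]), np.float64(88.3)] [776.9  55.7]
```

The disc, bar and bowl are good. The slab is about 3 mm short in y, and all relative measures agree in sign. I regrip it and shift by +2.6 mm.

```bash
python3 -c "
from h import *
plan([((442.1,309.9,180),down(-23.7),5,.085)])"
```

```text
at [448.2 216.5 196.5] yaw 14.9 t 42.05 F [ 0.1 -0.7  0.2] g 0.995
[[0.0036,-0.0184,0.0033,0,0,0.135,0.085],[0.0012,-0.0187,0.0033,0,0,0.134,0.085],[-0.0014,-0.0186,0.0033,0.001,0,0.135,0.085],[-0.0039,-0.0183,0.0033,0,0,0.135,0.085],[-0.0063,-0.0177,0.0033,0,0,0.135,0.085]]
```

carry_out --rows '[[[0.0036,-0.0184,0.0033,0,0,0.135,0.085],[0.0012,-0.0187,0.0033,0,0,0.134,0.085],[-0.0014,-0.0186,0.0033,0,0,0.135,0.085],[-0.0039,-0.0183,0.0033,0,0,0.135,0.085],[-0.0063,-0.0177,0.0033,0,0,0.135,0.085],[0,0,0.04,0,0,0,0.085],[0,0,0.04,0,0,0,0.085],[0,0,0.02,0,0,0,0.085]]]'

```text
time_s: 43.05
position: [442.4, 307.3, 77.5]
tool_rot: [3.07, -0.651, -0.003]
contact_force: [-0.5, -0.0, 0.3]
grip_width: 0.99
```

carry_out --rows '[[[0,0,0,0,0,0,0.085],[0,0,0,0,0,0,0.085]]]'

```text
time_s: 43.3
position: [443.7, 309.0, 81.4]
tool_rot: [-3.073, 0.651, -0.003]
contact_force: [0.1, -0.3, 1.2]
grip_width: 0.991
```

```bash
python3 -c "
from h import *
plan([((442.1,309.9,38.5),down(-23.7),3,.085)])"
```

```text
at [443.7 309.   81.4] yaw -23.9 t 43.3 F [ 0.1 -0.3  1.2] g 0.991
[[-0.0006,-0.0001,0.0143,0,-0.001,-0.001,0.085],[-0.0007,0,0.0143,-0.001,0,-0.001,0.085],[-0.0006,-0.0001,0.0143,0,-0.001,-0.002,0.085]]
```

carry_out --rows '[[[-0.0006,0,0.0145,0,-0.001,-0.001,0.085],[-0.0006,0,0.0145,-0.001,0,-0.001,0.085],[-0.0006,0,0.01,0,-0.001,-0.001,0.085],[0,0,0.003,0,0,0,0.085],[0,0,0,0,0,0,0.085],[0,0,0,0,0,0,0.085]]]'

```text
time_s: 44.05
position: [441.4, 310.2, 38.6]
tool_rot: [3.074, -0.645, -0.001]
contact_force: [-0.2, -1.1, 0.3]
grip_width: 0.994
```

carry_out --rows '[[[0,0,0,0,0,0,0.065],[0,0,0,0,0,0,0.055],[0,0,0,0,0,0,0.045],[0,0,0,0,0,0,0.04]]]' --newtons 40

```text
time_s: 44.55
position: [441.5, 310.2, 38.9]
tool_rot: [3.075, -0.645, -0.001]
contact_force: [-0.7, -1.0, 5.1]
grip_width: 0.687
```

carry_out --rows '[[[0,0,-0.004,0,0,0,0.04],[0,0,0,0,0,0,0.04],[-0.0004,-0.0027,0,0,0,0,0.04],[0,0,0,0,0,0,0.04],[0,0,0.002,0,0,0,0.04],[0,0,0.001,0,0,0,0.04],[0,0,0.0005,0,0,0,0.04],[0,0,0,0,0,0,0.04]]]'

```text
time_s: 45.55
position: [441.8, 312.6, 38.9]
tool_rot: [3.074, -0.645, -0.002]
contact_force: [-2.0, -1.5, 3.2]
grip_width: 0.689
```

carry_out --rows '[[[0,0,0.0005,0,0,0,0.04],[0,0,0,0,0,0,0.04]]]'

```text
time_s: 45.8
position: [441.8, 312.6, 38.9]
tool_rot: [3.074, -0.644, -0.002]
contact_force: [-4.7, -2.4, 7.3]
grip_width: 0.691
```

In contact again. I release, back up, and move away toward the centre and low-x side for the last check.

carry_out --rows '[[[0,0,-0.0005,0,0,0,0.04],[0,0,0,0,0,0,0.06],[0,0,0,0,0,0,0.07],[0,0,0,0,0,0,0.08],[0,0,0,0,0,0,0.085],[0,0,-0.02,0,0,0,0.085],[0,0,-0.05,0,0,0,0.085],[0,0,-0.06,0,0,0,0.085]]]'

```text
time_s: 46.8
position: [441.4, 312.3, 169.0]
tool_rot: [3.072, -0.644, -0.005]
contact_force: [0.9, 0.3, -0.0]
grip_width: 0.999
```

carry_out --rows '[[[0,0,-0.03,0,0,0,0.085],[0.015,0.05,-0.02,0,0,0,0.085],[0.02,0.055,0,0,0,0,0.085],[0.02,0.055,0,0,0,0,0.085],[0.02,0.055,0,0,0,0,0.085],[0.02,0.055,0,0,0,0,0.085],[0,0.055,0,0,0,0,0.085],[0,0.05,0,0,0,0,0.085]]]'

```text
time_s: 47.8
position: [377.6, -70.4, 219.1]
tool_rot: [3.073, -0.645, -0.001]
contact_force: [0.9, 0.6, 0.2]
grip_width: 0.996
```

```bash
python3 - <<'E'
from h import *
from bench import robot
def go(t,n,lo,hi,h,b):
    P=cloud(t);Z=P[...,2];m=(Z>lo)&(Z<hi)
    o=np.zeros((400,640),np.uint8);o[b[1]:b[3],b[0]:b[2]]=m[b[1]:b[3],b[0]:b[2]]*255
    cs,_=cv2.findContours(o,0,1);k=max(cs,key=cv2.contourArea);w=ray(t,k[:,0],h)[:,:2].astype(np.float32);r=cv2.minAreaRect(w);print(n,[np.round(x,1) for x in r],np.round(cv2.minEnclosingCircle(w)[0],1))
t=robot.read_camera('top')
go(t,'slab',24,38,30,(150,235,218,300));go(t,'sq',8,38,14,(150,235,218,300))
go(t,'disc',22,36,28,(236,205,286,255));go(t,'rd',8,36,14,(236,205,286,255))
go(t,'bar',26,40,32,(295,190,392,258));go(t,'long',8,40,14,(295,190,384,258));go(t,'bowl',10,80,45,(170,130,225,190));go(t,'mic',6,150,60,(262,95,312,160))
P=cloud(t);print('clamp max z',P[150:290,390:480,2].max())
plan([])
E
```

```text
slab [array([442.9, 309.3]), array([61.7, 60. ]), np.float64(66.2)] [442.9 309.2]
sq [array([442.5, 309.4]), array([90.7, 89.6]), np.float64(66.3)] [442. 310.]
disc [array([523. , 118.7]), array([49.4, 47.3]), np.float64(87.8)] [522.8 117.9]
rd [array([524.1, 119.5]), array([77.9, 75.7]), np.float64(87.8)] [523.7 118.8]
bar [array([ 534.2, -101.7]), array([ 62.4, 149.7]), np.float64(14.0)] [ 535.4 -101.3]
long [array([ 533.7, -102.4]), array([ 84.1, 179.6]), np.float64(14.8)] [ 535.6 -101.1]
bowl [array([710.2, 273. ]), array([94. , 92.9]), np.float64(87.8)] [709.6 272.7]
mic [array([773.7,  61. ]), array([141.9,  83.5]), np.float64(23.3)] [776.9  54.5]
clamp max z 942.0931379301925
at [376.  -74.2 219.1] yaw -23.9 t 47.85 F [ 0.1 -0.8  0.1] g 0.993
```

All blocks are within about 1 mm of their rest centres, and the bowl and mic read as they did at the start. Handing in.

carry_out --rows '[[[0,0,0,0,0,0,0.085],[0,0,0,0,0,0,0.085]]]'

```text
time_s: 48.1
position: [378.7, -68.2, 219.0]
tool_rot: [3.074, -0.643, -0.002]
contact_force: [-0.5, 0.1, 0.1]
grip_width: 0.996
```

```bash
python3 -c "
from bench import robot
print(robot.sign_off())"
```

```text
the job is handed in; nothing more can be done
None
```

The job is done and handed in at 48 s. The clamp was opened first, then the disc, slab and bar were each set down on their own rest in that order.

**Clamp:** The first two attempts slipped off the handle, and the clamp fell closed again without disturbing the stack. The third worked, with the tool turning along with the handle. The wrist picture after release showed the arm lying open beyond the post.

**Placing (last top-camera depth check):**

| Block | Off the centre of its rest | Turn against its rest |
|---|---|---|
| Disc | about 1.4 mm | round, not applicable |
| Slab | about 0.5 mm | about 0.1° |
| Bar | about 0.8 mm | about 0.8° |

I regripped the slab once and moved it about 3 mm after the first check showed it off-centre.

**Bystanders:** The bowl and microphone read the same as at the start.

**Checks that failed or disagreed:**
- The wrist and top cameras disagreed by about 3 mm on where the square rest is. I used the slab-to-rest distance within a single view instead.
- The last clamp-height reading (942 mm) was just pixels with no depth reading, so it says nothing. I did not check the clamp again after that wrist picture.

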